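# Pack the air couplers in the transit box and pin the lid

## Robot

A 6-joint arm with a two-finger parallel gripper is mounted at the origin on a cart in front of the work surface, level with it; the furniture and walls round the work are solid. World frame = base frame: x ahead of the robot, y to its left, z up, the work surface at z = 0. Lengths are in m, angles in rad, forces in N, time in s.
With the tool pointing down it reaches from about 0.25 to 0.725 m from the base axis. Payload 4 kg.
Tool frame: the origin (TCP) lies on the centre line of the jaws, within the pads' length; the fingertips stand 14 mm ahead of it and the grasp point (between the pads) lies 5 mm behind it (env.finger_overhang is the distance from the TCP to the fingertips, in m); z points along the fingers, x is the direction in which the jaws open and shut, and the axes are right-handed (so a half turn about z gives the same grasp; the last joint's range is limited). The gripper opens to 85 mm and grips with 20 to 120 N. Pads are 22 mm wide; open, the fingers measure 114 mm over their backs; the gripper's body (76 mm by 85 mm) begins 54 mm behind the grasp point. The pads swing forward as they close: fully open they stand 13 mm farther back than shut.
Start: joints at [1.165, 0.241, 0.005, 1.335, 0, 1.571], TCP at [0.197, 0.459, 0.245] pointing down, gripper open.
Joint ranges: [-2.72, 2.72], [-1.05, 1.87], [-1.09, 1.28], [-1.99, 2.15], [-1.42, 1.44], [-3.14, 3.14]. Speed limits (rad/s): [2.79, 2.79, 3.14, 3.14, 3.14, 3.14].

## Interface

Orientations are given as a unit quaternion [x, y, z, w].
In Python, from rig import env gives the robot as it stands.
- The arm moves only by the tool arm_command, never from a script. Its argument "moves" is a list of rows, each an object of numbers: "ax", "ay", "az": the turn, a rotation vector about the tool's x, y, z in degrees; "x", "y", "z": the shift along the tool's x, y, z in mm; "claw": the opening, from 0 (shut) to 1 (fully open). A call has exactly 10 rows; each row is the pose to reach, as a shift and turn from the pose measured when the call began, along the tool's axes at that moment; what a row does not reach only later rows make up. A row lasts 1/12 s, in which the tool goes at most 41.7 mm and 7.16 degrees, less where a joint would pass 70% of its speed; a pose out of reach is approached as far as the arm can. A call with a gripper value outside its range is refused whole. The fingers move at their own pace and stop on an object; the grip force is fixed at half the most. Time passes only in rows, so rows that repeat a pose let the fingers close, or fill a call up. It gives the time, the measured TCP pose, the force and the opening at its end, in the units of the state.
- env.state(): the state, without advancing time (a new reading comes with each control period).
- env.snapshot(name): name is "side" or "top"; returns a dict with "frame" (400x640x3 uint8, blue, green, red), "fx", "fy", "cx", "cy" (pixels), "R" (3x3) and "t" (3): a world point X has camera coordinates R X + t. Camera axes: x right, y down, z forward; pixel columns grow to the right and rows downward; lengths in m; the calibration is good to about 2 mm. A picture is of the moment at which its call begins. There is no depth.
- env.hand_in(): hands the job in, once; it reports no verdict.
The state is a dict: "time": time; "joint_positions": joint angles; "qd": joint speeds; "joint_torque": joint torques, N m; "position": TCP position; "tool_rot": TCP orientation; "wrist_force": force on the tool from outside, world axes, zero at the start; "ft_torque": the same for the moment, N m; "opening": finger opening in m.
Only numpy, scipy, OpenCV 4.12 (cv2) and the standard library are available. Lean on these libraries where they do the work, as an engineer would, in place of code of your own. Each camera call takes 0.05 s, during which the arm holds its last target.

## Task

Pack the air couplers for return: first take the wood block out of the open transit box and set it down on the bench clear of the box, next drop every loose air coupler that lies on the bare bench between the box and the wooden tray on its right (not those on hoses or beyond the tray) into the box, then lay the loose lid in the mouth of the box with its tongue through the notch over the ear and press it down flush, and last push the quick-release pin from its wooden rest down through the holes of tongue and ear, until its collar sits on the tongue. Leave the punch, the polishing bar and the loose sanding disc just behind the box where they lie.

Things in the scene. Friction and masses are not known exactly. Their poses are not given: they have to be found in the camera images.
- box: grey steel transit box fixed to the bench, open on top: outside 160 x 160 x 90 mm high, inside 130 x 130 mm, floor 6 mm. Origin: centre of the underside, z up. On its -x side an ear 44 mm wide, 20 mm thick sticks out 40 mm, its top at 80 mm; the rim above it has a 42 mm wide notch
- box_in (a point): centre of the inner floor of the box, axes as the box
- box_seat (a point): centre of the ledge on which the lid comes to lie, 80 mm above the bench, axes as the box. The lid's recess above it is 142 x 142 mm and 10 mm deep to the rim's top, upright for 5 mm, then bevelled outward at 45 degrees (152 mm wide at the rim's top)
- ear_hole (a point): centre of the upper mouth of the upright through hole (13 mm diameter) in the box's ear, 98 mm from the box's centre towards the box's -x, 80 mm above the bench; nothing but air below the ear, which is 20 mm thick
- lid: loose bare steel lid with a black bar handle, at first flat on the bench, handle up: plate 139 x 139 x 10 mm, about 0.35 kg. Origin: centre of its underside, z up. A tongue 36 mm wide, 10 mm thick sticks out of its -x edge, to 117 mm from the origin. Seated, its axes are those of the box, its origin is at box_seat and its top is flush with the rim
- lid_grip (a point): centre of the lid's handle bar (80 x 18 x 18 mm, along the lid's x), 4 mm from the lid's origin towards its -x and 41 mm above the underside, near the centre of mass; 22 mm of air between bar and plate, the bar's top is 50 mm above the lid's underside; axes as the lid
- lid_hole (a point): centre of the upper mouth of the upright through hole (14 mm diameter) in the tongue, 98 mm from the lid's origin towards its -x, 10 mm above the underside
- rest: wooden block 56 x 56 x 58 mm, fixed to the bench, with a hole in its top in which the pin stands at first; origin: centre of the underside
- pin_grip (a point): centre of the black grip of the quick-release pin, 26 (pin's x) x 18 (pin's y) x 36 mm high, 22 mm above the underside of the collar; the pin's z points from tip to grip. At first the pin stands upright in the rest. 0.08 kg
- pin_collar (a point): centre of the underside of the pin's collar (24 mm diameter), where the round steel shank, 10 mm in diameter and 50 mm long, begins
- pin_tip (a point): tip of the pin's shank, 50 mm below the underside of the collar; the last 6 mm are tapered
- pin: the quick-release pin; origin at the underside of the collar, z from tip to grip
- punch_mid (a point): centre of a chasing punch, a bare steel bar 9 x 120 x 9 mm lying along its own y; to be left alone
- polish_mid (a point): centre of a reddish polishing bar 43 x 106 x 33 mm; to be left alone
- disc_mid (a point): centre of a round sanding disc, 75 mm wide and 9 mm high, flat on the bench behind the box; to be left alone
- rubbing_mid (a point): centre of the wood rubbing block, 45 (x) x 76 (y) x 30 mm high, at first lying flat on the floor of the box near its middle, 0.07 kg
- coupler0_mid (a point): air quick coupler, a stepped round metal fitting 26 x 88 x 26 mm lying on the bench, 0.11 kg; this point is the centre of its thick sleeve (25 mm across, from 27 mm to -27 mm along its y), 12.5 mm above its underside and 17 mm from mid-length towards its -y; its long axis is its own y, the thin end points to +y and reaches 61 mm from this point; may be absent
- coupler1_mid (a point): another air quick coupler like coupler0_mid; may be absent
- coupler2_mid (a point): another air quick coupler like coupler0_mid; may be absent
- coupler3_mid (a point): another air quick coupler like coupler0_mid; may be absent
- coupler4_mid (a point): another air quick coupler like coupler0_mid; may be absent
- coupler5_mid (a point): another air quick coupler like coupler0_mid; may be absent
Not all that is in view belongs to the job. What is meant by the pin is not orange, and is the smaller of those in its own colour.

How it is judged:
On the way, in this order (a step that is already met when the one before it is completed fails the run):
1. the wood block is set down on the bench clear of the box (horizontal distance between rubbing_mid and box_in above 0.12 m and height (world z) of rubbing_mid between 0.005 and 0.045 m), for 0.2 s.
2. every coupler lies in the box (x of coupler0_mid in the frame of box_in between -0.065 and 0.065 m and y of coupler0_mid in the frame of box_in between -0.065 and 0.065 m and z of coupler0_mid in the frame of box_in between 0 and 0.074 m and x of coupler1_mid in the frame of box_in between -0.065 and 0.065 m and y of coupler1_mid in the frame of box_in between -0.065 and 0.065 m and z of coupler1_mid in the frame of box_in between 0 and 0.074 m and x of coupler2_mid in the frame of box_in between -0.065 and 0.065 m and y of coupler2_mid in the frame of box_in between -0.065 and 0.065 m and z of coupler2_mid in the frame of box_in between 0 and 0.074 m and x of coupler3_mid in the frame of box_in between -0.065 and 0.065 m and y of coupler3_mid in the frame of box_in between -0.065 and 0.065 m and z of coupler3_mid in the frame of box_in between 0 and 0.074 m and x of coupler4_mid in the frame of box_in between -0.065 and 0.065 m and y of coupler4_mid in the frame of box_in between -0.065 and 0.065 m and z of coupler4_mid in the frame of box_in between 0 and 0.074 m and x of coupler5_mid in the frame of box_in between -0.065 and 0.065 m and y of coupler5_mid in the frame of box_in between -0.065 and 0.065 m and z of coupler5_mid in the frame of box_in between 0 and 0.074 m), for 0.2 s.
3. the lid lies flush in its recess with the two holes in line (z of lid in the frame of box_seat between -0.0025 and 0.0025 m and horizontal distance between lid and box_seat below 0.005 m and angle between lid's own z axis and vertical below 0.035 rad and horizontal distance between lid_hole and ear_hole below 0.007 m), for 0.2 s.
4. the pin is through tongue and ear with its collar on the tongue (z of pin_collar in the frame of lid_hole between -0.004 and 0.004 m and horizontal distance between pin_tip and ear_hole below 0.006 m and z of pin_tip in the frame of ear_hole below -0.03 m and angle between pin's own z axis and vertical below 0.15 rad), for 0.2 s.
At the end, for the whole second after the job is handed in: Block on the bench, 120 mm or more from the box's centre; every coupler in the box; lid within 2.5 mm of flush, level to 2 degrees, centred to 5 mm, holes in line to 7 mm; pin upright to 0.15 rad, in line to 6 mm, tip over 30 mm below the ear's top, collar within 4 mm of the tongue; at rest (all of step 1 and all of step 2 and all of step 3 and all of step 4 and linear speed of each of pin, lid below 0.02 m/s); the robot touches nothing.
It fails at once if the chasing punch was moved from its place (more than 30 mm) (distance of punch_mid from where it was at the start of the episode above 0.03 m).
It fails at once if the polishing bar was moved from its place (more than 30 mm) (distance of polish_mid from where it was at the start of the episode above 0.03 m).
It fails at once if the sanding disc was moved from its place (more than 30 mm) (distance of disc_mid from where it was at the start of the episode above 0.03 m).
Of coupler0, coupler1, coupler2, coupler3, coupler4, coupler5 only 4 to 6 are there at a start; the rules pass over those that are not, and their reading is None.
At some moment in a run one of coupler0, coupler1, coupler2, coupler3, coupler4, coupler5 may be knocked a few centimetres aside while the robot is not near it.
It also fails if it takes over 210 s, if anything falls off the work surface, if the arm or the gripper's body presses on something with over 40 N, if the wrist force passes 120 N, or if a joint passes its speed limit or range.

## Working session

There is one attempt and no reset: what is moved stays moved. The work goes in short steps, Python scripts to look and compute and a tool call to move; the robot and the scene stay as the last step left them, time stands still between calls to the robot, and variables do not carry over. Pictures are saved under pics/ and viewed, and the job is handed in when it is done.

Besides the shell and the picture viewer there is one more tool, called after ">>>" in YAML: its name, and indented under it one key for each argument. arm_command: Moves the arm, as the interface text tells. Its arguments: {"type":"object","properties":{"moves":{"type":"array"}},"required":["moves"]}

```bash
ls; mkdir -p pics; python3 - <<'E'
from rig import env
import cv2,numpy as np
for n in ("side","top"):
    s=env.snapshot(n); cv2.imwrite(f"pics/{n}0.png",s["frame"]); print(n,s["fx"],s["fy"],s["cx"],s["cy"],np.round(s["R"],4).tolist(),np.round(s["t"],4).tolist())
st=env.state()
for k,v in st.items(): print(k,np.round(v,4))
print(env.finger_overhang)
E
```

```text
pics
side 460.0967478483967 460.0967478483967 320.48517471372537 199.7868242217934 [[0.8838, -0.4679, 0.0048], [-0.2294, -0.4421, -0.8671], [0.4078, 0.7652, -0.4981]] [-0.4771, 0.2006, 1.0842]
top 455.74744395801343 455.74744395801343 322.377053828216 198.01967459353983 [[0.0191, -0.9998, 0.0019], [-0.9796, -0.0191, -0.1999], [0.1999, 0.002, -0.9798]] [0.0089, 0.5625, 1.3693]
time 0.1
joint_positions [1.165  0.2413 0.0038 1.3352 0.     1.5708]
qd [-0.0008 -0.0007  0.0038  0.0017 -0.0005 -0.    ]
joint_torque [ 4.00000e-04 -3.73138e+01  2.53010e+01  1.09000e-02  1.00000e-04
  0.00000e+00]
position [0.1972 0.4589 0.2445]
tool_rot [ 8.351e-01  5.501e-01 -8.000e-04  5.000e-04]
wrist_force [-0.3746  0.0884 -0.1738]
ft_torque [0.0356 0.0148 0.0021]
opening 0.0855
0.014
```

View pics/side0.png

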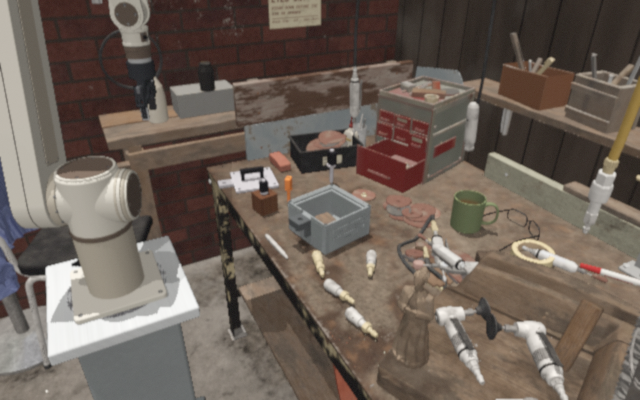

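View pics/top0.png

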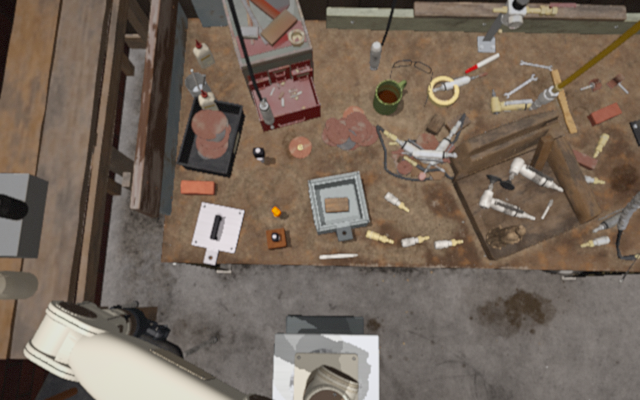

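```bash
python3 - <<'E'
import cv2
t=cv2.imread("pics/top0.png"); s=cv2.imread("pics/side0.png")
cv2.imwrite("pics/c1.png",cv2.resize(t[100:280,170:370],None,fx=4,fy=3.3*4/3.3*0.8,interpolation=cv2.INTER_CUBIC)[:600])
cv2.imwrite("pics/c2.png",cv2.resize(t[100:280,360:500],None,fx=3.3,fy=3.3,interpolation=cv2.INTER_CUBIC))
cv2.imwrite("pics/c3.png",cv2.resize(s[140:350,210:470],None,fx=2.8,fy=2.8,interpolation=cv2.INTER_CUBIC))
E
```

```text
(no output)
```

View pics/c1.png

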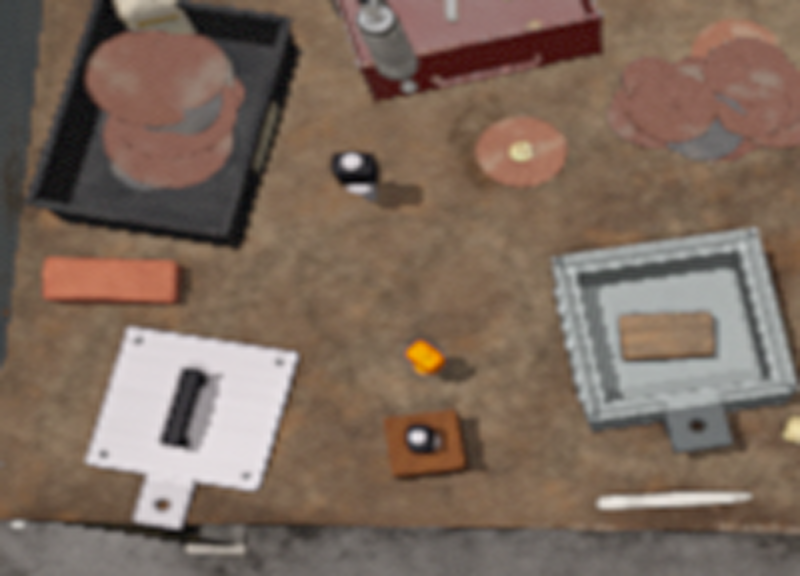

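View pics/c2.png

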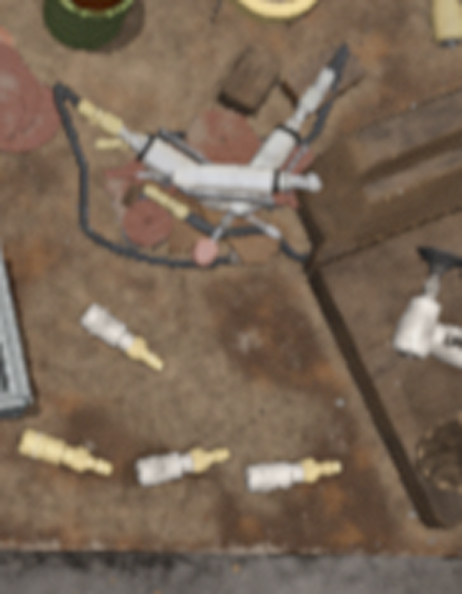

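View pics/c3.png

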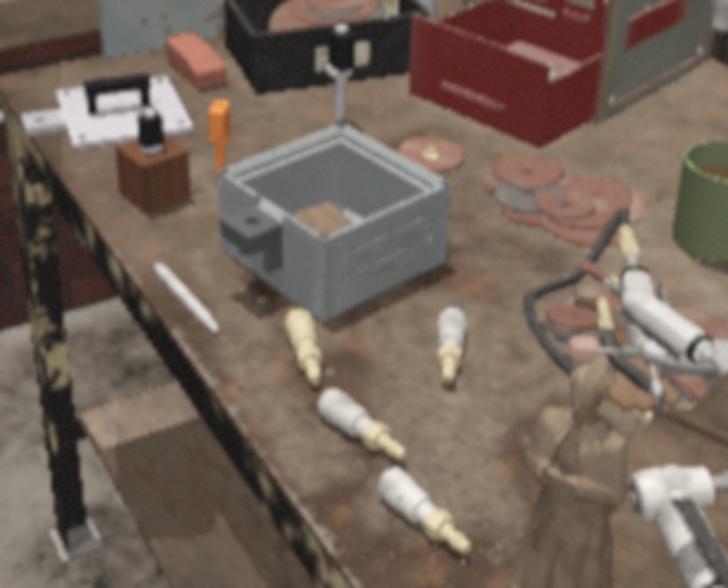

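```bash
cat > h.py <<'E'
from rig import env
import cv2,numpy as np
from scipy.spatial.transform import Rotation as Ro
def snap(n,save=None):
    s=env.snapshot(n); s["R"]=np.array(s["R"]); s["t"]=np.array(s["t"])
    if save: cv2.imwrite("pics/"+save,s["frame"])
    return s
def ray(s,px,z):
    d=s["R"].T@np.array([(px[0]-s["cx"])/s["fx"],(px[1]-s["cy"])/s["fy"],1]); c=-s["R"].T@s["t"]
    return c+d*(z-c[2])/d[2]
def proj(s,X):
    p=s["R"]@np.array(X)+s["t"]; return np.array([s["fx"]*p[0]/p[2]+s["cx"],s["fy"]*p[1]/p[2]+s["cy"]])
def tri(sa,pa,sb,pb):
    A=[];b=[]
    for s,p in((sa,pa),(sb,pb)):
        d=s["R"].T@np.array([(p[0]-s["cx"])/s["fx"],(p[1]-s["cy"])/s["fy"],1]); d/=np.linalg.norm(d); c=-s["R"].T@s["t"]
        P=np.eye(3)-np.outer(d,d); A.append(P); b.append(P@c)
    return np.linalg.lstsq(np.vstack(A),np.hstack(b),rcond=None)[0]
def crop(s,x0,y0,x1,y1,f,save): cv2.imwrite("pics/"+save,cv2.resize(s["frame"][y0:y1,x0:x1],None,fx=f,fy=f,interpolation=cv2.INTER_CUBIC))
def down(yaw):
    # tool z down, tool x at world yaw
    c,s=np.cos(yaw),np.sin(yaw)
    return Ro.from_matrix(np.array([[c,s,0],[s,-c,0],[0,0,-1.0]]))
def move(pos,yaw=None,R=None):
    st=env.state(); R0=Ro.from_quat(st["tool_rot"]); 
    if R is None: R=down(yaw) if yaw is not None else R0
    d=R0.inv().apply(np.array(pos)-st["position"])*1000
    r=(R0.inv()*R).as_rotvec(degrees=True)
    print("shift mm",np.round(d,1),"rot deg",np.round(r,2))
def show():
    st=env.state(); M=Ro.from_quat(st["tool_rot"]).as_matrix()
    print("t",round(st["time"],2),"pos",np.round(st["position"],4),"yaw",round(np.degrees(np.arctan2(M[1,0],M[0,0])),2),"tilt",np.round(M[:2,2],4),"F",np.round(st["wrist_force"],1),"open",round(st["opening"],4),"q6",round(st["joint_positions"][5],3))
E
python3 - <<'E'
from h import *
s=snap("top"); f=s["frame"].astype(int)
hsv=cv2.cvtColor(s["frame"],cv2.COLOR_BGR2HSV)
def comps(m,amin):
    m=cv2.morphologyEx(m.astype(np.uint8)*255,cv2.MORPH_CLOSE,np.ones((3,3)))
    n,l,st,c=cv2.connectedComponentsWithStats(m)
    for i in range(1,n):
        if st[i,4]>=amin and 160<c[i,0]<480 and 90<c[i,1]<275: print(i,st[i],np.round(c[i],1))
V=hsv[...,2];S=hsv[...,1]; H=hsv[...,0]
print("bright");comps(V>175,25)
print("grey box");comps((S<60)&(V>90)&(H>70)&(H<125),100)
for n,p in dict(lid=(218,230),box=(340,205),rest=(276,236),c=(397,202),c2=(449,243),mid=(430,200),left=(245,185)).items(): print(n,np.round(ray(s,p,0.02),3), hsv[p[1],p[0]])
E
```

```text
bright
27 [199  95   8   9  37] [201.4  99.5]
34 [448 122  12  16  38] [454.3 129.1]
36 [384 131  20  14  88] [392.8 138.3]
38 [405 140  43  18 332] [427.2 150.2]
39 [297 144   6   6  31] [299.7 146.7]
47 [420 173   6   6  27] [422.  175.3]
53 [181 181  32  12 352] [196.5 186.8]
58 [320 186  38  34 455] [340.7 200.9]
64 [385 193  24  19 134] [396.  201.6]
67 [ 192  203   52   62 1794] [217.  229.7]
69 [272 206   9  11  59] [275.8 211. ]
81 [335 221  14   6  38] [341.9 223.9]
84 [366 231  28  12 143] [377.9 236.8]
86 [402 236  27  10 134] [414.  240.2]
88 [436 239  27   9 138] [447.  243.1]
89 [320 254  37   5 118] [336.8 255.7]
grey box
33 [ 309  173   60   68 2361] [338.6 204.7]
lid [0.46  0.348 0.02 ] [162  10 123]
box [ 0.548 -0.037  0.02 ] [ 14  84 149]
rest [0.445 0.164 0.02 ] [158   8 132]
c [ 0.561 -0.22   0.02 ] [ 18  14 215]
c2 [ 0.433 -0.382  0.02 ] [ 18  14 224]
mid [ 0.57  -0.326  0.02 ] [ 13  92 100]
left [0.608 0.271 0.02 ] [ 15  84 118]
```

```bash
python3 - <<'E'
from h import *
s=snap("top"); crop(s,303,167,378,247,7.3,"box1.png")
v=snap("side"); crop(v,280,180,375,255,8,"box2.png")
E
```

```text
(no output)
```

View pics/box1.png

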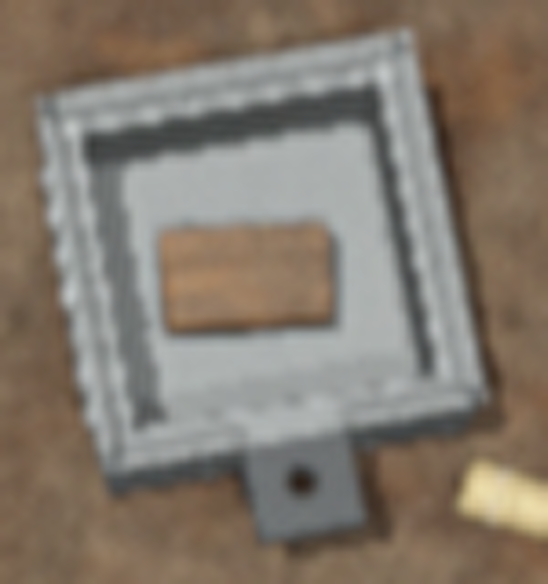

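View pics/box2.png

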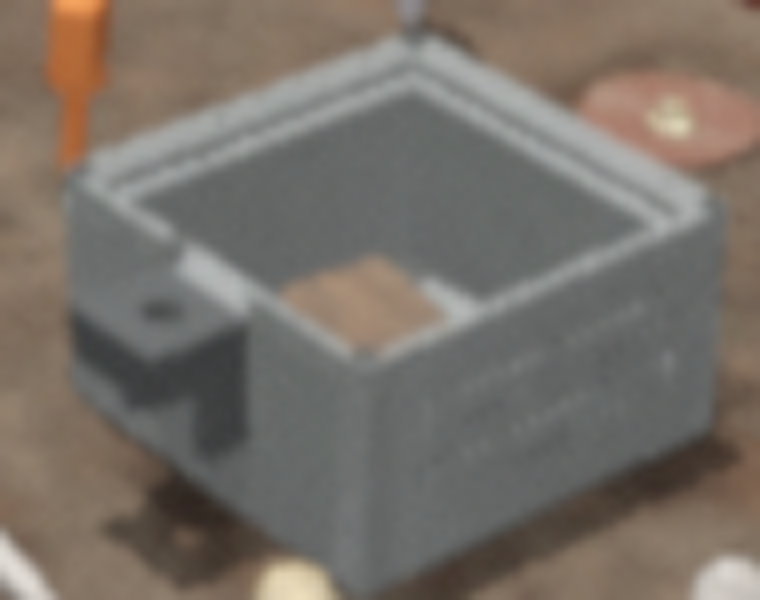

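```bash
python3 - <<'E'
from h import *
s=snap("top"); v=snap("side")
P=lambda c,f,o:((c[0]+.5)/f-.5+o[0],(c[1]+.5)/f-.5+o[1])
T=[P(c,7.3,(303,167)) for c in [(42,97),(408,32),(488,395),(110,462)]]
S=[P(c,8,(280,180)) for c in [(75,178),(412,38),(715,212),(362,360)]]
for nm,cam,pts in(("top",s,T),("side",v,S)):
    W=np.array([ray(cam,p,0.09) for p in pts]); print(nm,np.round(W,4).tolist(),"c",np.round(W.mean(0),4))
    for i in range(4):
        e=W[(i+1)%4]-W[i]; print(round(np.linalg.norm(e),4), round(np.degrees(np.arctan2(e[1],e[0])),2))
hT=ray(s,P((302,482),7.3,(303,167)),.08); hS=ray(v,P((160,310),8,(280,180)),.08); print("hole",np.round(hT,4),np.round(hS,4))
print("tri",[np.round(tri(s,a,v,b),4).tolist() for a,b in zip([T[0],T[1],T[2],T[3]],[S[0],S[1],S[2],S[3]])])
B=np.array([ray(s,P(c,7.3,(303,167)),.036) for c in [(160,230),(330,225),(335,325),(170,332)]]); print("block",np.round(B,4).tolist(),np.round(B.mean(0),4))
for i in range(4):
    e=B[(i+1)%4]-B[i]; print(round(np.linalg.norm(e),4), round(np.degrees(np.arctan2(e[1],e[0])),2))
E
```

```text
top [[0.6117, 0.0641, 0.09], [0.6431, -0.0902, 0.09], [0.4883, -0.1239, 0.09], [0.4574, 0.0321, 0.09]] c [ 0.5501 -0.0295  0.09  ]
0.1575 -78.51
0.1584 -167.73
0.159 101.23
0.1576 11.7
side [[0.4572, 0.0275, 0.09], [0.6077, 0.0634, 0.09], [0.6374, -0.0915, 0.09], [0.4897, -0.117, 0.09]] c [ 0.548  -0.0294  0.09  ]
0.1547 13.43
0.1578 -79.15
0.1499 -170.23
0.1481 102.68
hole [ 0.4519 -0.0476  0.08  ] [ 0.4532 -0.047   0.08  ]
tri [[0.5525, 0.0828, 0.0585], [0.5797, -0.0681, 0.1726], [0.5312, -0.1467, 0.1385], [0.5107, 0.0146, 0.0013]]
block [[0.5665, 0.0131, 0.036], [0.5701, -0.0608, 0.036], [0.526, -0.0633, 0.036], [0.5216, 0.008, 0.036]] [ 0.546  -0.0257  0.036 ]
0.074 -87.16
0.0442 -176.74
0.0714 93.58
0.0452 6.53
```

```bash
python3 - <<'E'
from h import *
show(); move((0.546,-0.026,0.20),np.radians(4))
E
```

```text
t 0.35 pos [0.1973 0.4593 0.2451] yaw 66.75 tilt [-0.0002 -0.0005] F [ 0.3 -0.3  0.1] open 0.0852 q6 1.571
shift mm [-308.2  511.9   45.3] rot deg [2.000e-02 2.000e-02 6.275e+01]
```

>>> arm_command:
  moves:
    - {"x": -15,"y": 26,"z": 0,"az": 4}
    - {"x": -35,"y": 58,"z": 0,"az": 10}
    - {"x": -57,"y": 95,"z": 0,"az": 17}
    - {"x": -78,"y": 130,"z": 0,"az": 24}
    - {"x": -99,"y": 165,"z": 0,"az": 31}
    - {"x": -120,"y": 200,"z": 0,"az": 38}
    - {"x": -141,"y": 235,"z": 0,"az": 45}
    - {"x": -162,"y": 270,"z": 0,"az": 52}
    - {"x": -183,"y": 305,"z": 0,"az": 58}
    - {"x": -204,"y": 340,"z": 0,"az": 63}

```text
invalid input at $.moves[0]: expected keys ax, ay, az, x, y, z, claw
```

```bash
python3 - <<'E'
from h import *
show(); move((0.546,-0.026,0.20),np.radians(4))
E
```

```text
t 0.35 pos [0.1973 0.4593 0.2451] yaw 66.75 tilt [-0.0002 -0.0005] F [ 0.3 -0.3  0.1] open 0.0852 q6 1.571
shift mm [-308.2  511.9   45.3] rot deg [2.000e-02 2.000e-02 6.275e+01]
```

>>> arm_command:
  moves:
    - {"ax": 0,"ay": 0,"x": -20,"y": 33,"z": 0,"az": 6,"claw": 1}
    - {"ax": 0,"ay": 0,"x": -41,"y": 68,"z": 0,"az": 13,"claw": 1}
    - {"ax": 0,"ay": 0,"x": -62,"y": 103,"z": 0,"az": 20,"claw": 1}
    - {"ax": 0,"ay": 0,"x": -83,"y": 138,"z": 0,"az": 27,"claw": 1}
    - {"ax": 0,"ay": 0,"x": -104,"y": 173,"z": 0,"az": 34,"claw": 1}
    - {"ax": 0,"ay": 0,"x": -125,"y": 208,"z": 0,"az": 41,"claw": 1}
    - {"ax": 0,"ay": 0,"x": -146,"y": 243,"z": 0,"az": 48,"claw": 1}
    - {"ax": 0,"ay": 0,"x": -167,"y": 278,"z": 0,"az": 54,"claw": 1}
    - {"ax": 0,"ay": 0,"x": -188,"y": 313,"z": 0,"az": 60,"claw": 1}
    - {"ax": 0,"ay": 0,"x": -209,"y": 348,"z": 0,"az": 63,"claw": 1}

```text
time: 1.18
position: [0.4354, 0.128, 0.2455]
tool_rot: [1.0, 0.031, 0.0, 0.0]
wrist_force: [1.0, 0.4, -0.2]
opening: 0.0856
```

```bash
python3 - <<'E'
from h import *
show(); move((0.546,-0.026,0.20),np.radians(4))
E
```

```text
t 1.18 pos [0.4354 0.128  0.2455] yaw 3.5 tilt [ 0.0006 -0.0001] F [ 1.   0.4 -0.2] open 0.0856 q6 1.796
shift mm [101.  160.4  45.6] rot deg [ 0.01 -0.03 -0.5 ]
```

>>> arm_command:
  moves:
    - {"ax": 0,"ay": 0,"az": 0,"x": 20,"y": 33,"z": 9,"claw": 0.75}
    - {"ax": 0,"ay": 0,"az": 0,"x": 41,"y": 65,"z": 18,"claw": 0.75}
    - {"ax": 0,"ay": 0,"az": 0,"x": 61,"y": 97,"z": 27,"claw": 0.75}
    - {"ax": 0,"ay": 0,"az": 0,"x": 81,"y": 129,"z": 36,"claw": 0.75}
    - {"ax": 0,"ay": 0,"az": 0,"x": 101,"y": 160,"z": 46,"claw": 0.75}
    - {"ax": 0,"ay": 0,"az": 0,"x": 101,"y": 160,"z": 75,"claw": 0.75}
    - {"ax": 0,"ay": 0,"az": 0,"x": 101,"y": 160,"z": 105,"claw": 0.75}
    - {"ax": 0,"ay": 0,"az": 0,"x": 101,"y": 160,"z": 125,"claw": 0.75}
    - {"ax": 0,"ay": 0,"az": 0,"x": 101,"y": 160,"z": 135,"claw": 0.75}
    - {"ax": 0,"ay": 0,"az": 0,"x": 101,"y": 160,"z": 135,"claw": 0.75}

```text
time: 2.02
position: [0.544, -0.0256, 0.1079]
tool_rot: [1.0, 0.03, -0.003, -0.0]
wrist_force: [0.2, 0.5, -0.0]
opening: 0.0643
```

```bash
python3 - <<'E'
from h import *
show(); move((0.546,-0.026,0.034),np.radians(4))
s=snap("top"); crop(s,303,167,378,247,7.3,"b3.png")
v=snap("side"); crop(v,260,130,375,255,4.6,"b4.png")
E
```

```text
t 2.02 pos [ 0.544  -0.0256  0.1079] yaw 3.49 tilt [-0.0052  0.0001] F [ 0.2  0.5 -0. ] open 0.0643 q6 1.463
shift mm [ 2.4  0.6 73.8] rot deg [-0.03  0.3  -0.51]
```

View pics/b4.png

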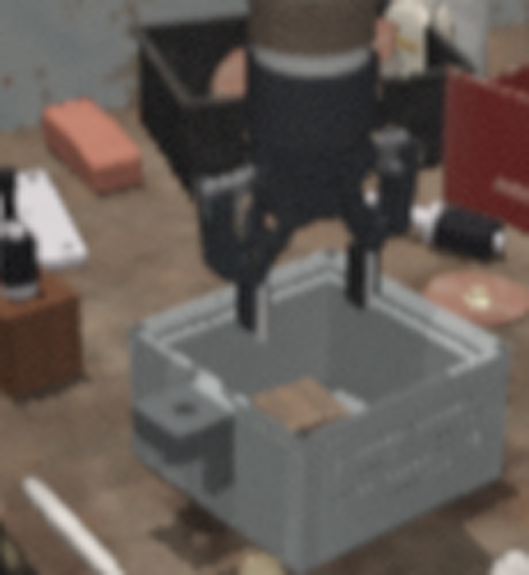

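```bash
python3 - <<'E'
from h import *
s=snap("top","t5.png")
v=snap("side","s5.png")
E
```

```text
(no output)
```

View pics/t5.png

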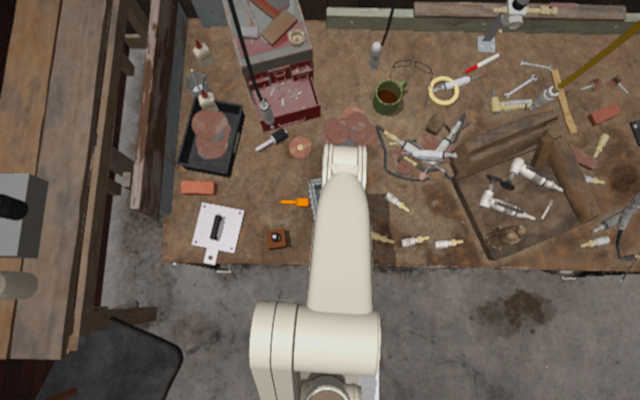

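View pics/s5.png

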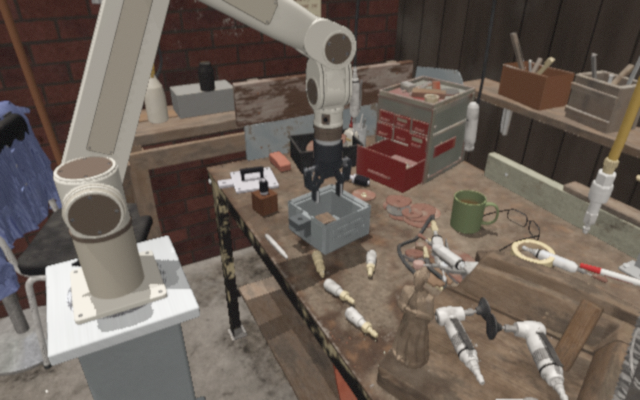

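>>> arm_command:
  moves:
    - {"ax": 0,"ay": 0.3,"az": -0.5,"x": 2,"y": 0,"z": 15,"claw": 0.75}
    - {"ax": 0,"ay": 0.3,"az": -0.5,"x": 2,"y": 0,"z": 35,"claw": 0.75}
    - {"ax": 0,"ay": 0.3,"az": -0.5,"x": 2,"y": 0,"z": 55,"claw": 0.75}
    - {"ax": 0,"ay": 0.3,"az": -0.5,"x": 2,"y": 0,"z": 68,"claw": 0.75}
    - {"ax": 0,"ay": 0.3,"az": -0.5,"x": 2,"y": 0,"z": 74,"claw": 0.75}
    - {"ax": 0,"ay": 0.3,"az": -0.5,"x": 2,"y": 0,"z": 76,"claw": 0.6}
    - {"ax": 0,"ay": 0.3,"az": -0.5,"x": 2,"y": 0,"z": 76,"claw": 0.4}
    - {"ax": 0,"ay": 0.3,"az": -0.5,"x": 2,"y": 0,"z": 76,"claw": 0.3}
    - {"ax": 0,"ay": 0.3,"az": -0.5,"x": 2,"y": 0,"z": 76,"claw": 0.3}
    - {"ax": 0,"ay": 0.3,"az": -0.5,"x": 2,"y": 0,"z": 76,"claw": 0.3}

```text
time: 3.05
position: [0.5506, -0.0253, 0.0376]
tool_rot: [0.999, 0.035, 0.006, 0.0]
wrist_force: [-0.1, 0.5, 2.8]
opening: 0.0436
```

```bash
python3 - <<'E'
from h import *
show(); move((0.575,-0.325,0.16),np.radians(4))
E
```

```text
t 3.05 pos [ 0.5506 -0.0253  0.0376] yaw 4.02 tilt [0.0114 0.    ] F [-0.1  0.5  2.8] open 0.0436 q6 1.454
shift mm [   4.7  300.8 -122.1] rot deg [ 0.04 -0.65  0.02]
```

>>> arm_command:
  moves:
    - {"ax": 0,"ay": 0,"az": 0,"x": 0,"y": 0,"z": -15,"claw": 0.3}
    - {"ax": 0,"ay": 0,"az": 0,"x": 0,"y": 0,"z": -35,"claw": 0.3}
    - {"ax": 0,"ay": 0,"az": 0,"x": 0,"y": 0,"z": -60,"claw": 0.3}
    - {"ax": 0,"ay": 0,"az": 0,"x": 0,"y": 0,"z": -85,"claw": 0.3}
    - {"ax": 0,"ay": 0,"az": 0,"x": 0,"y": 0,"z": -110,"claw": 0.3}
    - {"ax": 0,"ay": 0,"az": 0,"x": 0,"y": 0,"z": -130,"claw": 0.3}
    - {"ax": 0,"ay": 0,"az": 0,"x": 0,"y": 20,"z": -140,"claw": 0.3}
    - {"ax": 0,"ay": 0,"az": 0,"x": 4,"y": 45,"z": -140,"claw": 0.3}
    - {"ax": 0,"ay": 0,"az": 0,"x": 8,"y": 75,"z": -140,"claw": 0.3}
    - {"ax": 0,"ay": 0,"az": 0,"x": 12,"y": 105,"z": -140,"claw": 0.3}

```text
time: 3.88
position: [0.5686, -0.1298, 0.1787]
tool_rot: [0.999, 0.036, 0.006, 0.0]
wrist_force: [0.0, 0.3, -1.1]
opening: 0.0434
```

```bash
python3 - <<'E'
from h import *
show(); move((0.575,-0.325,0.16),np.radians(4))
E
```

```text
t 3.88 pos [ 0.5686 -0.1298  0.1787] yaw 4.11 tilt [ 0.0126 -0.0003] F [ 0.   0.3 -1.1] open 0.0434 q6 1.273
shift mm [ -7.8 195.1  18.8] rot deg [ 0.07 -0.72  0.11]
```

>>> arm_command:
  moves:
    - {"ax": 0,"ay": -0.7,"az": 0,"x": -1,"y": 30,"z": 5,"claw": 0.3}
    - {"ax": 0,"ay": -0.7,"az": 0,"x": -2,"y": 65,"z": 10,"claw": 0.3}
    - {"ax": 0,"ay": -0.7,"az": 0,"x": -4,"y": 100,"z": 15,"claw": 0.3}
    - {"ax": 0,"ay": -0.7,"az": 0,"x": -6,"y": 135,"z": 20,"claw": 0.3}
    - {"ax": 0,"ay": -0.7,"az": 0,"x": -7,"y": 165,"z": 30,"claw": 0.3}
    - {"ax": 0,"ay": -0.7,"az": 0,"x": -8,"y": 185,"z": 50,"claw": 0.3}
    - {"ax": 0,"ay": -0.7,"az": 0,"x": -8,"y": 195,"z": 75,"claw": 0.3}
    - {"ax": 0,"ay": -0.7,"az": 0,"x": -8,"y": 195,"z": 100,"claw": 0.3}
    - {"ax": 0,"ay": -0.7,"az": 0,"x": -8,"y": 195,"z": 115,"claw": 0.3}
    - {"ax": 0,"ay": -0.7,"az": 0,"x": -8,"y": 195,"z": 120,"claw": 0.3}

```text
time: 4.72
position: [0.5736, -0.3242, 0.0549]
tool_rot: [0.999, 0.035, -0.003, -0.001]
wrist_force: [-0.2, 1.3, -0.4]
opening: 0.0435
```

```bash
python3 - <<'E'
from h import *
show(); move((0.575,-0.325,0.034),np.radians(4))
v=snap("side"); crop(v,270,150,470,300,3.5,"s6.png")
E
```

```text
t 4.72 pos [ 0.5736 -0.3242  0.0549] yaw 4.05 tilt [-0.0055  0.0022] F [-0.2  1.3 -0.4] open 0.0435 q6 0.986
shift mm [ 1.5  0.9 20.9] rot deg [-0.15  0.31  0.05]
```

View pics/s6.png

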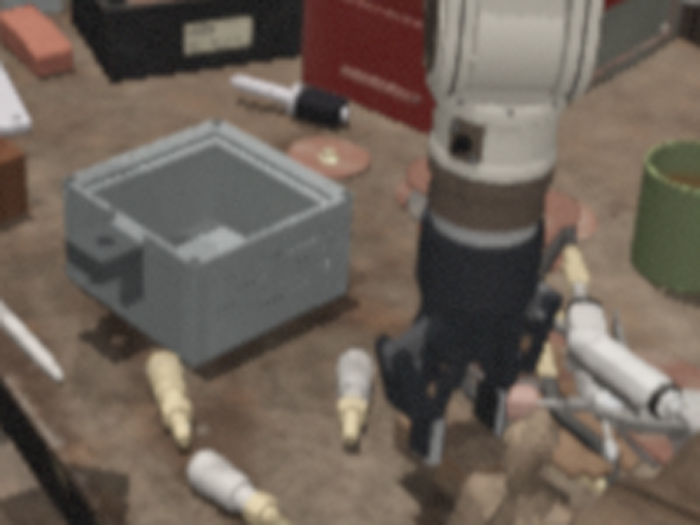

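>>> arm_command:
  moves:
    - {"ax": 0,"ay": 0.3,"az": 0,"x": 1,"y": 0,"z": 8,"claw": 0.3}
    - {"ax": 0,"ay": 0.3,"az": 0,"x": 1,"y": 0,"z": 15,"claw": 0.3}
    - {"ax": 0,"ay": 0.3,"az": 0,"x": 1,"y": 0,"z": 20,"claw": 0.3}
    - {"ax": 0,"ay": 0.3,"az": 0,"x": 1,"y": 0,"z": 22,"claw": 0.3}
    - {"ax": 0,"ay": 0.3,"az": 0,"x": 1,"y": 0,"z": 22,"claw": 0.4}
    - {"ax": 0,"ay": 0.3,"az": 0,"x": 1,"y": 0,"z": 22,"claw": 0.7}
    - {"ax": 0,"ay": 0.3,"az": 0,"x": 1,"y": 0,"z": 22,"claw": 0.7}
    - {"ax": 0,"ay": 0.3,"az": 0,"x": 1,"y": 0,"z": 5,"claw": 0.7}
    - {"ax": 0,"ay": 0.3,"az": 0,"x": 1,"y": 0,"z": -30,"claw": 0.7}
    - {"ax": 0,"ay": 0.3,"az": 0,"x": 1,"y": 0,"z": -70,"claw": 0.7}

```text
time: 5.6
position: [0.5738, -0.3232, 0.1241]
tool_rot: [0.999, 0.036, -0.002, -0.003]
wrist_force: [1.3, 0.1, 0.2]
opening: 0.0599
```

```bash
python3 - <<'E'
from h import *
show()
v=snap("side"); crop(v,270,150,470,300,3.5,"s7.png")
v=snap("top"); crop(v,350,150,510,270,4.5,"t7.png")
E
```

```text
t 5.6 pos [ 0.5738 -0.3232  0.1241] yaw 4.08 tilt [-0.0045  0.0049] F [1.3 0.1 0.2] open 0.0599 q6 0.986
```

View pics/s7.png

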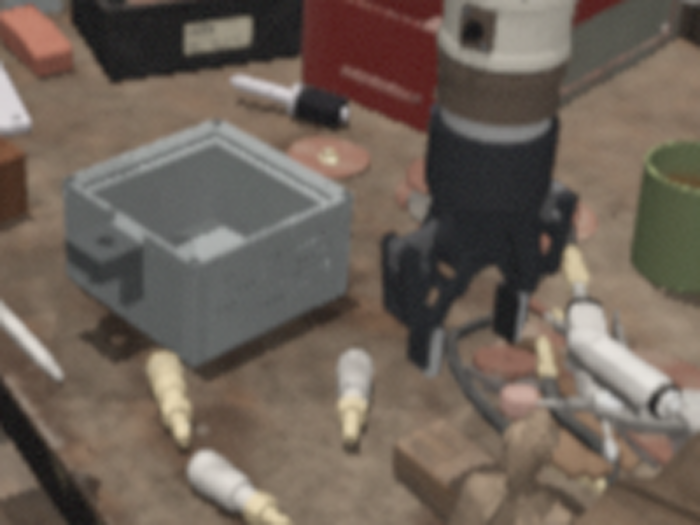

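View pics/t7.png

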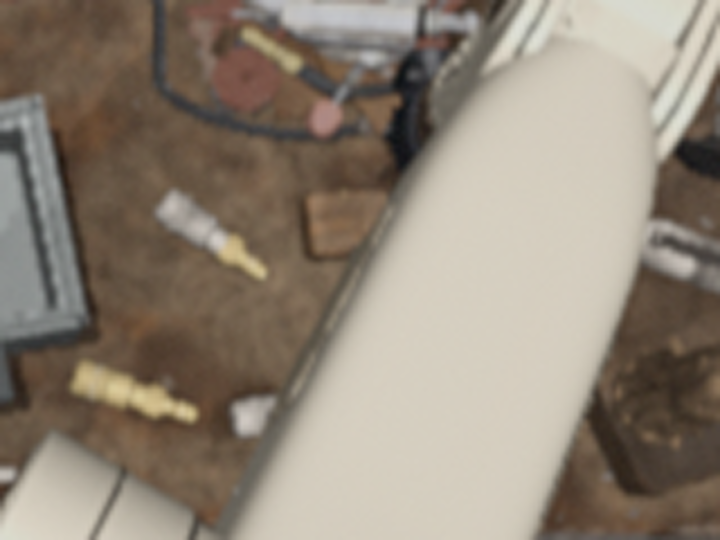

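```bash
cat >> h.py <<'E'
def couplers(s,roi=(360,185,480,262),thr=150):
    x0,y0,x1,y1=roi; f=s["frame"]; hsv=cv2.cvtColor(f,cv2.COLOR_BGR2HSV)
    big=cv2.resize(hsv[y0:y1,x0:x1,2],None,fx=4,fy=4,interpolation=cv2.INTER_CUBIC)
    m=(big>thr).astype(np.uint8); m=cv2.morphologyEx(m,cv2.MORPH_CLOSE,np.ones((5,5)))
    n,l,st,c=cv2.connectedComponentsWithStats(m)
    out=[]
    for i in range(1,n):
        if st[i,4]<500: continue
        ys,xs=np.nonzero(l==i); px=np.c_[(xs+.5)/4-.5+x0,(ys+.5)/4-.5+y0]
        W=np.array([ray(s,p,0.0125)[:2] for p in px])
        mu=W.mean(0); u=np.linalg.svd(W-mu,full_matrices=False)[2][0]
        a=(W-mu)@u; b=(W-mu)@np.array([-u[1],u[0]])
        lo,hi=a.min(),a.max(); mid=(lo+hi)/2
        wl=np.ptp(b[a<lo+.02]); wh=np.ptp(b[a>hi-.02])
        if wl<wh: u=-u; lo,hi=-hi,-lo; a=-a;b=-b
        # u points thick->thin
        ctr=mu+u*(lo+27e-3); bb=b[a<lo+.054]; n_=np.array([-u[1],u[0]]); ctr=ctr+n_*(bb.max()+bb.min())/2
        print("coupler px",np.round(px.mean(0),1),"len",round(hi-lo,4),"wid",round(np.ptp(bb),4),"thick/thin",round(wl,3),round(wh,3),"sleeve ctr",np.round(ctr,4),"axis yaw",round(np.degrees(np.arctan2(u[1],u[0])),1))
        out.append((ctr,u))
    return out
E
python3 - <<'E'
from h import *
couplers(snap("top"))
E
```

```text
coupler px [450.5 227.1] len 0.3427 wid 0.1136 thick/thin 0.042 0.033 sleeve ctr [ 0.617 -0.452] axis yaw 148.5
coupler px [396.4 201.8] len 0.0894 wid 0.0199 thick/thin 0.02 0.011 sleeve ctr [ 0.5719 -0.2078] axis yaw -125.8
coupler px [378.2 236.8] len 0.0887 wid 0.0213 thick/thin 0.011 0.021 sleeve ctr [ 0.4527 -0.1481] axis yaw -107.8
coupler px [405.4 242. ] len 0.0314 wid 0.0225 thick/thin 0.022 0.023 sleeve ctr [ 0.4443 -0.2538] axis yaw -42.3
coupler px [365.9 255.9] len 0.0565 wid 0.0408 thick/thin 0.041 0.031 sleeve ctr [ 0.3852 -0.1172] axis yaw -117.5
```

```bash
python3 - <<'E'
from h import *
move((0.572,-0.208,0.08),np.radians(-35.8))
E
```

```text
shift mm [   1.2 -118.4   51.1] rot deg [ 3.000e-02 -6.500e-01  3.988e+01]
```

>>> arm_command:
  moves:
    - {"ax": 0,"ay": -0.6,"az": 5,"x": 0,"y": -20,"z": -5,"claw": 0.6}
    - {"ax": 0,"ay": -0.6,"az": 11,"x": 0,"y": -50,"z": -5,"claw": 0.6}
    - {"ax": 0,"ay": -0.6,"az": 18,"x": 0,"y": -80,"z": -5,"claw": 0.6}
    - {"ax": 0,"ay": -0.6,"az": 25,"x": 1,"y": -105,"z": 0,"claw": 0.6}
    - {"ax": 0,"ay": -0.6,"az": 32,"x": 1,"y": -118,"z": 10,"claw": 0.6}
    - {"ax": 0,"ay": -0.6,"az": 38,"x": 1,"y": -118,"z": 30,"claw": 0.6}
    - {"ax": 0,"ay": -0.6,"az": 40,"x": 1,"y": -118,"z": 50,"claw": 0.6}
    - {"ax": 0,"ay": -0.6,"az": 40,"x": 1,"y": -118,"z": 65,"claw": 0.6}
    - {"ax": 0,"ay": -0.6,"az": 40,"x": 1,"y": -118,"z": 75,"claw": 0.6}
    - {"ax": 0,"ay": -0.6,"az": 40,"x": 1,"y": -118,"z": 75,"claw": 0.6}

```text
time: 6.58
position: [0.5699, -0.2076, 0.053]
tool_rot: [0.951, -0.308, -0.002, 0.0]
wrist_force: [-1.0, 0.4, -0.3]
opening: 0.0513
```

```bash
python3 - <<'E'
from h import *
show();move((0.572,-0.208,0.017),np.radians(-35.8))
v=snap("side"); crop(v,330,180,450,290,5,"s8.png")
E
```

```text
t 6.58 pos [ 0.5699 -0.2076  0.053 ] yaw -35.9 tilt [-0.0047  0.0012] F [-1.   0.4 -0.3] open 0.0513 q6 1.848
shift mm [ 2.1 -1.  36. ] rot deg [ 0.1   0.26 -0.1 ]
```

View pics/s8.png

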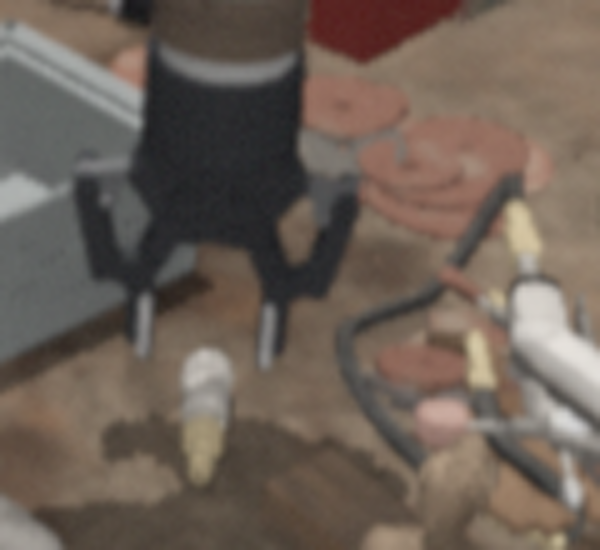

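>>> arm_command:
  moves:
    - {"ax": 0,"ay": 0.2,"az": 0,"x": 2,"y": -1,"z": 12,"claw": 0.6}
    - {"ax": 0,"ay": 0.2,"az": 0,"x": 2,"y": -1,"z": 24,"claw": 0.6}
    - {"ax": 0,"ay": 0.2,"az": 0,"x": 2,"y": -1,"z": 32,"claw": 0.6}
    - {"ax": 0,"ay": 0.2,"az": 0,"x": 2,"y": -1,"z": 36,"claw": 0.5}
    - {"ax": 0,"ay": 0.2,"az": 0,"x": 2,"y": -1,"z": 36,"claw": 0.3}
    - {"ax": 0,"ay": 0.2,"az": 0,"x": 2,"y": -1,"z": 36,"claw": 0.1}
    - {"ax": 0,"ay": 0.2,"az": 0,"x": 2,"y": -1,"z": 36,"claw": 0.1}
    - {"ax": 0,"ay": 0.2,"az": 0,"x": 2,"y": -1,"z": 36,"claw": 0.1}
    - {"ax": 0,"ay": 0.2,"az": 0,"x": 2,"y": -1,"z": 36,"claw": 0.1}
    - {"ax": 0,"ay": 0.2,"az": 0,"x": 2,"y": -1,"z": 20,"claw": 0.1}

```text
time: 7.47
position: [0.5706, -0.2076, 0.0318]
tool_rot: [0.951, -0.308, -0.003, 0.001]
wrist_force: [-0.1, 0.0, -1.8]
opening: 0.0236
```

```bash
python3 - <<'E'
from h import *
show()
bc=np.array([.549,-.0295]);y=np.radians(11.6);X=np.array([np.cos(y),np.sin(y)]);Y=np.array([-X[1],X[0]])
# coupler axis along box y (thin to -y); sleeve centre shifted +17mm in box y
for dx in(33,0,-33):
    p=bc+X*dx/1e3+Y*.017; print(dx,np.round(p,4))
p=bc+X*.033+Y*.017
move((*p,0.15),y)
E
```

```text
t 7.47 pos [ 0.5706 -0.2076  0.0318] yaw -35.91 tilt [-0.0054  0.0004] F [-0.1  0.  -1.8] open 0.0236 q6 1.849
33 [ 0.5779 -0.0062]
0 [ 0.5456 -0.0128]
-33 [ 0.5133 -0.0195]
shift mm [-112.7 -167.  -118.1] rot deg [ 4.000e-02  3.200e-01 -4.751e+01]
```

>>> arm_command:
  moves:
    - {"ax": 0,"ay": 0,"az": 0,"x": 0,"y": 0,"z": -25,"claw": 0.1}
    - {"ax": 0,"ay": 0,"az": 0,"x": 0,"y": 0,"z": -60,"claw": 0.1}
    - {"ax": 0,"ay": 0,"az": 0,"x": 0,"y": 0,"z": -95,"claw": 0.1}
    - {"ax": 0,"ay": 0,"az": -5,"x": -10,"y": -15,"z": -118,"claw": 0.1}
    - {"ax": 0,"ay": 0,"az": -12,"x": -28,"y": -42,"z": -118,"claw": 0.1}
    - {"ax": 0,"ay": 0,"az": -19,"x": -46,"y": -69,"z": -118,"claw": 0.1}
    - {"ax": 0,"ay": 0,"az": -26,"x": -64,"y": -96,"z": -118,"claw": 0.1}
    - {"ax": 0,"ay": 0,"az": -33,"x": -82,"y": -122,"z": -118,"claw": 0.1}
    - {"ax": 0,"ay": 0,"az": -40,"x": -98,"y": -146,"z": -118,"claw": 0.1}
    - {"ax": 0,"ay": 0,"az": -47,"x": -113,"y": -167,"z": -118,"claw": 0.1}

```text
time: 8.3
position: [0.5776, -0.0041, 0.1502]
tool_rot: [0.995, 0.1, -0.002, -0.001]
wrist_force: [0.8, -0.6, -0.9]
opening: 0.0239
```

```bash
python3 - <<'E'
from h import *
show();move((.578,-.006,0.04),np.radians(11.6))
v=snap("side"); crop(v,270,130,390,250,5,"s9.png")
E
```

```text
t 8.3 pos [ 0.5776 -0.0041  0.1502] yaw 11.48 tilt [-0.0049  0.0007] F [ 0.8 -0.6 -0.9] open 0.0239 q6 1.363
shift mm [  0.6   2.1 110.2] rot deg [-0.1   0.27 -0.12]
```

View pics/s9.png

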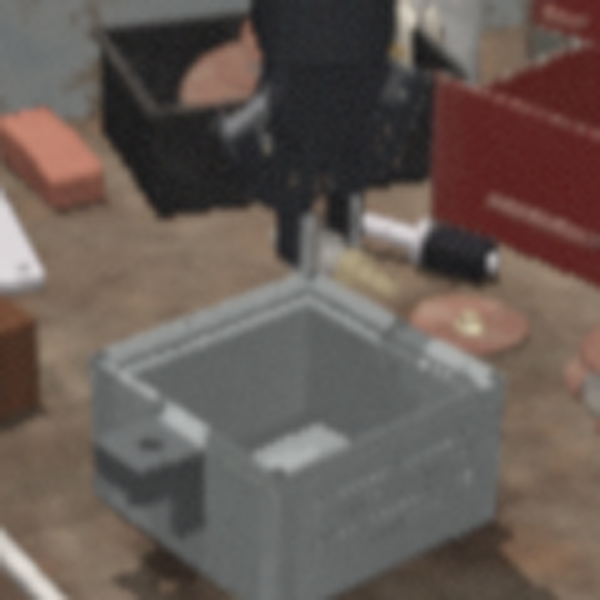

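>>> arm_command:
  moves:
    - {"ax": 0,"ay": 0.3,"az": 0,"x": -4,"y": 2,"z": 15,"claw": 0.1}
    - {"ax": 0,"ay": 0.3,"az": 0,"x": -4,"y": 2,"z": 35,"claw": 0.1}
    - {"ax": 0,"ay": 0.3,"az": 0,"x": -4,"y": 2,"z": 60,"claw": 0.1}
    - {"ax": 0,"ay": 0.3,"az": 0,"x": -4,"y": 2,"z": 80,"claw": 0.1}
    - {"ax": 0,"ay": 0.3,"az": 0,"x": -4,"y": 2,"z": 92,"claw": 0.1}
    - {"ax": 0,"ay": 0.3,"az": 0,"x": -4,"y": 2,"z": 95,"claw": 0.1}
    - {"ax": 0,"ay": 0.3,"az": 0,"x": -4,"y": 2,"z": 95,"claw": 0.4}
    - {"ax": 0,"ay": 0.3,"az": 0,"x": -4,"y": 2,"z": 95,"claw": 0.4}
    - {"ax": 0,"ay": 0.3,"az": 0,"x": -4,"y": 2,"z": 80,"claw": 0.4}
    - {"ax": 0,"ay": 0.3,"az": 0,"x": -4,"y": 2,"z": 50,"claw": 0.4}

```text
time: 9.18
position: [0.572, -0.0022, 0.0986]
tool_rot: [0.995, 0.104, -0.002, -0.003]
wrist_force: [0.7, 1.2, -0.1]
opening: 0.0342
```

```bash
python3 - <<'E'
from h import *
show();move((.453,-.148,0.12),np.radians(-17.8))
v=snap("side"); crop(v,270,130,390,250,5,"s10.png")
E
```

```text
t 9.18 pos [ 0.572  -0.0022  0.0986] yaw 11.97 tilt [-0.0048  0.0057] F [ 0.7  1.2 -0.1] open 0.0342 q6 1.355
shift mm [-146.8  117.8  -21.6] rot deg [-0.32  0.29 29.77]
```

View pics/s10.png

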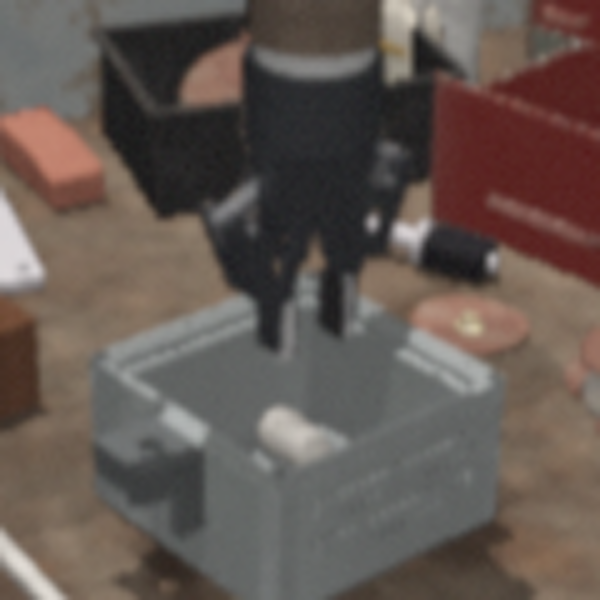

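>>> arm_command:
  moves:
    - {"ax": 0,"ay": 0,"az": 0,"x": 0,"y": 0,"z": -25,"claw": 0.4}
    - {"ax": 0,"ay": 0,"az": 0,"x": 0,"y": 0,"z": -50,"claw": 0.6}
    - {"ax": 0,"ay": 0,"az": 5,"x": -15,"y": 12,"z": -60,"claw": 0.6}
    - {"ax": 0,"ay": 0,"az": 11,"x": -40,"y": 32,"z": -60,"claw": 0.6}
    - {"ax": 0,"ay": 0,"az": 17,"x": -67,"y": 54,"z": -60,"claw": 0.6}
    - {"ax": 0,"ay": 0,"az": 23,"x": -95,"y": 76,"z": -60,"claw": 0.6}
    - {"ax": 0,"ay": 0,"az": 28,"x": -122,"y": 98,"z": -60,"claw": 0.6}
    - {"ax": 0,"ay": 0,"az": 30,"x": -147,"y": 118,"z": -50,"claw": 0.6}
    - {"ax": 0,"ay": 0,"az": 30,"x": -147,"y": 118,"z": -20,"claw": 0.6}
    - {"ax": 0,"ay": 0,"az": 30,"x": -147,"y": 118,"z": 10,"claw": 0.6}

```text
time: 10.07
position: [0.4603, -0.1509, 0.0986]
tool_rot: [0.987, -0.159, 0.009, -0.003]
wrist_force: [1.1, 0.6, -0.3]
opening: 0.0514
```

```bash
python3 - <<'E'
from h import *
show()
v=snap("side"); crop(v,270,180,410,350,3.5,"s11.png")
s=snap("top"); crop(s,300,150,500,280,4,"t11.png"); couplers(s)
E
```

```text
t 10.07 pos [ 0.4603 -0.1509  0.0986] yaw -18.27 tilt [0.0189 0.0024] F [ 1.1  0.6 -0.3] open 0.0514 q6 1.568
coupler px [397.7 227.6] len 0.2836 wid 0.1486 thick/thin 0.141 0.049 sleeve ctr [ 0.588  -0.2604] axis yaw 158.0
coupler px [446.9 243. ] len 0.0899 wid 0.0241 thick/thin 0.024 0.011 sleeve ctr [ 0.4316 -0.3652] axis yaw -80.9
```

View pics/s11.png

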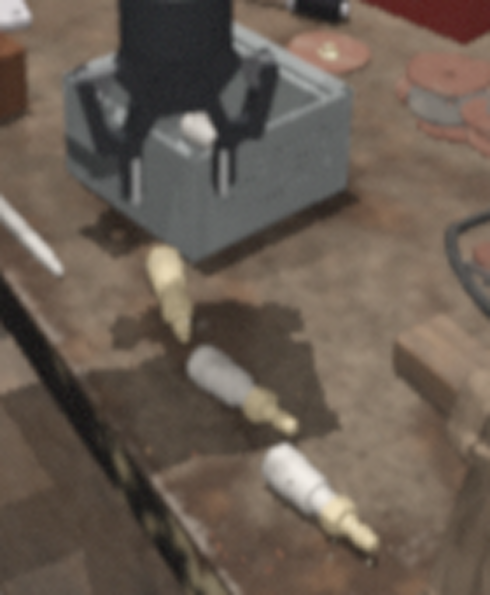

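View pics/t11.png

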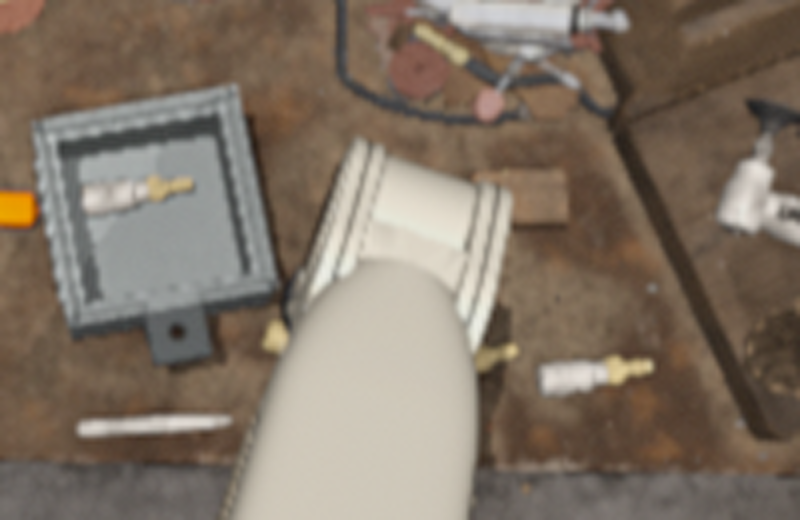

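```bash
python3 - <<'E'
from h import *
show()
move((.4478,-.1633,0.017),np.radians(-17.8))
E
```

```text
t 10.17 pos [ 0.4557 -0.148   0.0936] yaw -18.12 tilt [0.005  0.0071] F [-1.1  0.4 -0.1] open 0.0512 q6 1.568
shift mm [-2.9 17.6 76.5] rot deg [-0.47 -0.15 -0.32]
```

>>> arm_command:
  moves:
    - {"ax": 0,"ay": 0,"az": 0,"x": -3,"y": 18,"z": 0,"claw": 0.6}
    - {"ax": 0,"ay": 0,"az": 0,"x": -3,"y": 18,"z": 10,"claw": 0.6}
    - {"ax": 0,"ay": 0,"az": 0,"x": -3,"y": 18,"z": 25,"claw": 0.6}
    - {"ax": 0,"ay": 0,"az": 0,"x": -3,"y": 18,"z": 40,"claw": 0.6}
    - {"ax": 0,"ay": 0,"az": 0,"x": -3,"y": 18,"z": 52,"claw": 0.6}
    - {"ax": 0,"ay": 0,"az": 0,"x": -3,"y": 18,"z": 62,"claw": 0.6}
    - {"ax": 0,"ay": 0,"az": 0,"x": -3,"y": 18,"z": 70,"claw": 0.6}
    - {"ax": 0,"ay": 0,"az": 0,"x": -3,"y": 18,"z": 75,"claw": 0.6}
    - {"ax": 0,"ay": 0,"az": 0,"x": -3,"y": 18,"z": 76,"claw": 0.5}
    - {"ax": 0,"ay": 0,"az": 0,"x": -3,"y": 18,"z": 76,"claw": 0.4}

```text
time: 11.0
position: [0.4483, -0.1638, 0.0181]
tool_rot: [0.988, -0.157, 0.002, -0.004]
wrist_force: [0.4, 0.6, -0.1]
opening: 0.0346
```

>>> arm_command:
  moves:
    - {"ax": 0,"ay": 0,"az": 0,"x": 0,"y": 0,"z": 0,"claw": 0.1}
    - {"ax": 0,"ay": 0,"az": 0,"x": 0,"y": 0,"z": 0,"claw": 0.1}
    - {"ax": 0,"ay": 0,"az": 0,"x": 0,"y": 0,"z": 0,"claw": 0.1}
    - {"ax": 0,"ay": 0,"az": 0,"x": 0,"y": 0,"z": 0,"claw": 0.1}
    - {"ax": 0,"ay": 0,"az": 0,"x": 0,"y": 0,"z": -15,"claw": 0.1}
    - {"ax": 0,"ay": 0,"az": 0,"x": 0,"y": 0,"z": -40,"claw": 0.1}
    - {"ax": 0,"ay": 0,"az": 0,"x": 0,"y": 0,"z": -70,"claw": 0.1}
    - {"ax": 0,"ay": 0,"az": 0,"x": 0,"y": 0,"z": -100,"claw": 0.1}
    - {"ax": 0,"ay": 0,"az": 0,"x": 0,"y": 0,"z": -130,"claw": 0.1}
    - {"ax": 0,"ay": 0,"az": 0,"x": 0,"y": 0,"z": -140,"claw": 0.1}

```text
time: 11.83
position: [0.4494, -0.1655, 0.1624]
tool_rot: [0.988, -0.157, 0.006, -0.003]
wrist_force: [-0.0, -0.5, -1.2]
opening: 0.024
```

```bash
python3 - <<'E'
from h import *
show()
bc=np.array([.549,-.0295]);y=np.radians(11.6);X=np.array([np.cos(y),np.sin(y)]);Y=np.array([-X[1],X[0]])
p=bc-X*.025; move((*p,0.15),y)
v=snap("side"); crop(v,270,180,410,350,3.5,"s12.png")
E
```

```text
t 11.83 pos [ 0.4494 -0.1655  0.1624] yaw -18.11 tilt [0.0121 0.0044] F [-0.  -0.5 -1.2] open 0.024 q6 1.529
shift mm [  30.5 -147.7   13.9] rot deg [ -0.29  -0.69 -29.71]
```

View pics/s12.png

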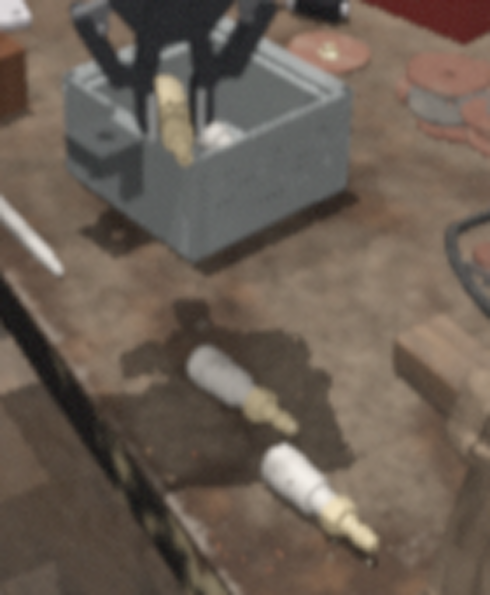

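>>> arm_command:
  moves:
    - {"ax": 0,"ay": 0,"az": -5,"x": 3,"y": -18,"z": 0,"claw": 0.1}
    - {"ax": 0,"ay": 0,"az": -10,"x": 10,"y": -50,"z": 0,"claw": 0.1}
    - {"ax": 0,"ay": 0,"az": -17,"x": 17,"y": -85,"z": 2,"claw": 0.1}
    - {"ax": 0,"ay": 0,"az": -24,"x": 24,"y": -115,"z": 5,"claw": 0.1}
    - {"ax": 0,"ay": -0.7,"az": -29.5,"x": 30,"y": -140,"z": 10,"claw": 0.1}
    - {"ax": 0,"ay": -0.7,"az": -29.5,"x": 30,"y": -148,"z": 20,"claw": 0.1}
    - {"ax": 0,"ay": -0.7,"az": -29.5,"x": 30,"y": -148,"z": 40,"claw": 0.1}
    - {"ax": 0,"ay": -0.7,"az": -29.5,"x": 30,"y": -148,"z": 65,"claw": 0.1}
    - {"ax": 0,"ay": -0.7,"az": -29.5,"x": 30,"y": -148,"z": 85,"claw": 0.1}
    - {"ax": 0,"ay": -0.7,"az": -29.5,"x": 30,"y": -148,"z": 95,"claw": 0.1}

```text
time: 12.72
position: [0.5224, -0.034, 0.0653]
tool_rot: [0.995, 0.099, -0.003, -0.003]
wrist_force: [0.3, 1.1, -0.9]
opening: 0.0237
```

```bash
python3 - <<'E'
from h import *
show()
bc=np.array([.549,-.0295]);y=np.radians(11.6);X=np.array([np.cos(y),np.sin(y)]);Y=np.array([-X[1],X[0]])
p=bc-X*.025; move((*p,0.058),y)
E
```

```text
t 12.72 pos [ 0.5224 -0.034   0.0653] yaw 11.33 tilt [-0.0055  0.0048] F [ 0.3  1.1 -0.9] open 0.0237 q6 1.306
shift mm [2.  1.  7.3] rot deg [-0.33  0.26 -0.27]
```

Release, lift out, and head towards the third coupler.

>>> arm_command:
  moves:
    - {"ax": 0,"ay": 0,"az": 0,"x": 2,"y": 1,"z": 5,"claw": 0.1}
    - {"ax": 0,"ay": 0,"az": 0,"x": 2,"y": 1,"z": 7,"claw": 0.2}
    - {"ax": 0,"ay": 0,"az": 0,"x": 2,"y": 1,"z": 7,"claw": 0.4}
    - {"ax": 0,"ay": 0,"az": 0,"x": 2,"y": 1,"z": 7,"claw": 0.4}
    - {"ax": 0,"ay": 0,"az": 0,"x": 2,"y": 1,"z": -10,"claw": 0.4}
    - {"ax": 0,"ay": 0,"az": 0,"x": 2,"y": 1,"z": -40,"claw": 0.4}
    - {"ax": 0,"ay": 0,"az": 0,"x": 2,"y": 1,"z": -75,"claw": 0.4}
    - {"ax": 0,"ay": 0,"az": 0,"x": -15,"y": 20,"z": -90,"claw": 0.6}
    - {"ax": 0,"ay": 0,"az": 0,"x": -30,"y": 50,"z": -90,"claw": 0.6}
    - {"ax": 0,"ay": 0,"az": 0,"x": -45,"y": 80,"z": -90,"claw": 0.6}

```text
time: 13.55
position: [0.4964, -0.1225, 0.1588]
tool_rot: [0.995, 0.1, 0.001, -0.001]
wrist_force: [-0.7, -0.8, -0.2]
opening: 0.0512
```

```bash
python3 - <<'E'
from h import *
show()
s=snap("top"); crop(s,300,150,500,280,4,"t13.png"); couplers(s)
v=snap("side"); crop(v,270,180,410,350,3.5,"s13.png")
E
```

```text
t 13.55 pos [ 0.4964 -0.1225  0.1588] yaw 11.47 tilt [0.002  0.0028] F [-0.7 -0.8 -0.2] open 0.0512 q6 1.127
coupler px [387.5 223.3] len 0.2905 wid 0.1623 thick/thin 0.073 0.078 sleeve ctr [ 0.3802 -0.1728] axis yaw -14.3
coupler px [422.9 238.5] len 0.0385 wid 0.0177 thick/thin 0.013 0.018 sleeve ctr [ 0.4504 -0.3095] axis yaw -68.7
coupler px [446.9 243. ] len 0.0896 wid 0.0235 thick/thin 0.023 0.011 sleeve ctr [ 0.4317 -0.3653] axis yaw -80.9
```

View pics/t13.png

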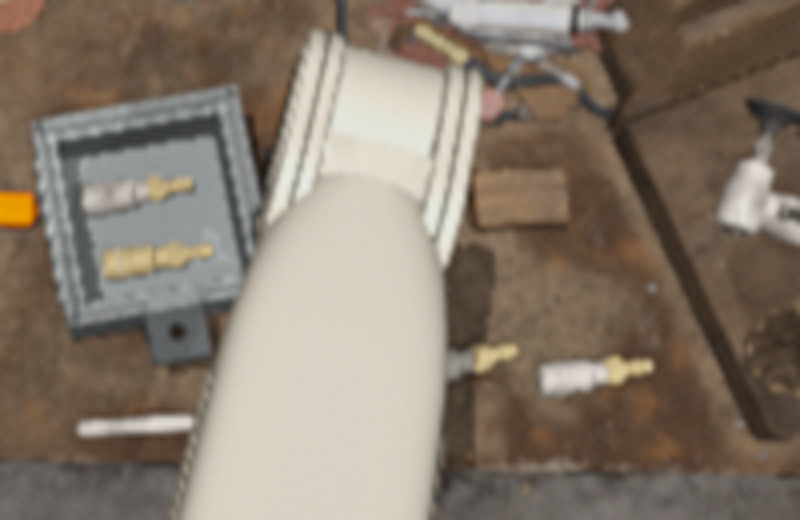

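View pics/s13.png

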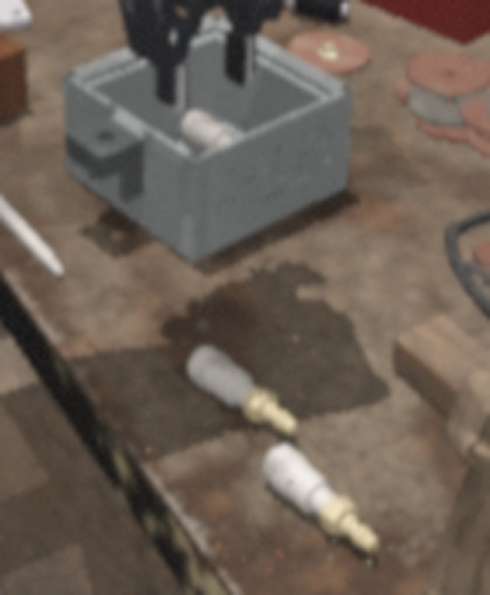

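```bash
python3 - <<'E'
from h import *
s=snap("top"); s["frame"]=cv2.imread("pics/top0.png"); couplers(s)
E
```

```text
coupler px [362.8 206.2] len 0.1248 wid 0.028 thick/thin 0.008 0.028 sleeve ctr [ 0.5209 -0.1116] axis yaw 6.2
coupler px [395.9 201.4] len 0.0924 wid 0.0276 thick/thin 0.028 0.014 sleeve ctr [ 0.5728 -0.2065] axis yaw -126.3
coupler px [377.9 236.7] len 0.0909 wid 0.0252 thick/thin 0.012 0.025 sleeve ctr [ 0.4532 -0.147 ] axis yaw -107.7
coupler px [413.8 240.3] len 0.0904 wid 0.0242 thick/thin 0.024 0.013 sleeve ctr [ 0.437 -0.26 ] axis yaw -75.5
coupler px [446.8 243.1] len 0.0906 wid 0.0249 thick/thin 0.025 0.012 sleeve ctr [ 0.4316 -0.3647] axis yaw -80.8
```

```bash
python3 - <<'E'
from h import *
s=snap("top"); bc=np.array([.549,-.0295]);y=np.radians(11.6);X=np.array([np.cos(y),np.sin(y)]);Y=np.array([-X[1],X[0]])
for n,c in dict(Athick=(85,200),Athin=(192,184),Bthick=(105,265),Bthin=(212,250)).items():
    w=ray(s,(300+(c[0]+.5)/4-.5,150+(c[1]+.5)/4-.5),0.0185)[:2]-bc; print(n,np.round([w@X*1e3,w@Y*1e3]))
move((.439,-.268,0.06),np.radians(14.5))
E
```

```text
Athick [26. 50.]
Athin [ 24. -37.]
Bthick [-29.  44.]
Bthin [-32. -43.]
shift mm [-83.  132.2  96. ] rot deg [-0.28  0.08 -3.32]
```

>>> arm_command:
  moves:
    - {"ax": 0,"ay": 0,"az": -1,"x": -10,"y": 16,"z": 0,"claw": 0.6}
    - {"ax": 0,"ay": 0,"az": -2,"x": -28,"y": 44,"z": 0,"claw": 0.6}
    - {"ax": 0,"ay": 0,"az": -3,"x": -48,"y": 76,"z": 5,"claw": 0.6}
    - {"ax": 0,"ay": 0,"az": -3.3,"x": -67,"y": 106,"z": 15,"claw": 0.6}
    - {"ax": 0,"ay": 0,"az": -3.3,"x": -80,"y": 127,"z": 35,"claw": 0.6}
    - {"ax": 0,"ay": 0,"az": -3.3,"x": -83,"y": 132,"z": 60,"claw": 0.6}
    - {"ax": 0,"ay": 0,"az": -3.3,"x": -83,"y": 132,"z": 80,"claw": 0.6}
    - {"ax": 0,"ay": 0,"az": -3.3,"x": -83,"y": 132,"z": 93,"claw": 0.6}
    - {"ax": 0,"ay": 0,"az": -3.3,"x": -83,"y": 132,"z": 96,"claw": 0.6}
    - {"ax": 0,"ay": 0,"az": -3.3,"x": -83,"y": 132,"z": 96,"claw": 0.6}

```text
time: 14.58
position: [0.439, -0.2667, 0.0594]
tool_rot: [0.992, 0.127, -0.002, -0.003]
wrist_force: [-0.3, 0.0, 0.5]
opening: 0.0513
```

```bash
python3 - <<'E'
from h import *
show()
v=snap("side"); crop(v,270,180,410,350,3.5,"s14.png")
move((.439,-.268,0.017),np.radians(14.5))
E
```

```text
t 14.58 pos [ 0.439  -0.2667  0.0594] yaw 14.56 tilt [-0.004   0.0056] F [-0.3  0.   0.5] open 0.0513 q6 0.769
shift mm [-0.8  0.8 43.4] rot deg [-0.28  0.06  0.06]
```

View pics/s14.png

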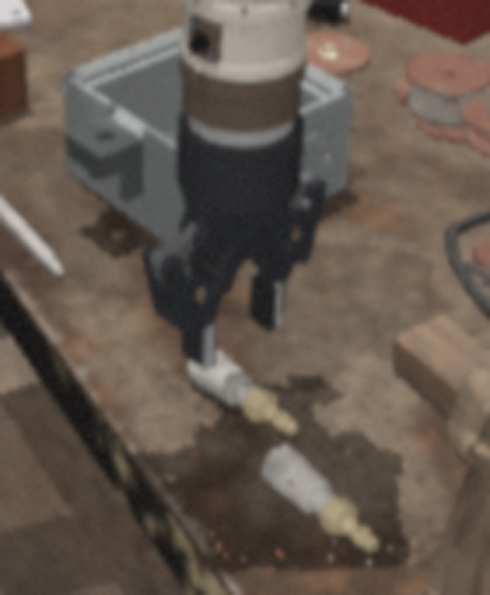

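>>> arm_command:
  moves:
    - {"ax": 0,"ay": 0,"az": 0,"x": -1,"y": 0,"z": 14,"claw": 0.6}
    - {"ax": 0,"ay": 0,"az": 0,"x": -1,"y": 0,"z": 28,"claw": 0.6}
    - {"ax": 0,"ay": 0,"az": 0,"x": -1,"y": 0,"z": 38,"claw": 0.6}
    - {"ax": 0,"ay": 0,"az": 0,"x": -1,"y": 0,"z": 43,"claw": 0.5}
    - {"ax": 0,"ay": 0,"az": 0,"x": -1,"y": 0,"z": 43,"claw": 0.3}
    - {"ax": 0,"ay": 0,"az": 0,"x": -1,"y": 0,"z": 43,"claw": 0.1}
    - {"ax": 0,"ay": 0,"az": 0,"x": -1,"y": 0,"z": 43,"claw": 0.1}
    - {"ax": 0,"ay": 0,"az": 0,"x": -1,"y": 0,"z": 43,"claw": 0.1}
    - {"ax": 0,"ay": 0,"az": 0,"x": -1,"y": 0,"z": 43,"claw": 0.1}
    - {"ax": 0,"ay": 0,"az": 0,"x": -1,"y": 0,"z": 30,"claw": 0.1}

```text
time: 15.47
position: [0.437, -0.2664, 0.0287]
tool_rot: [0.992, 0.127, -0.003, -0.004]
wrist_force: [-0.4, 0.3, -1.5]
opening: 0.0237
```

```bash
python3 - <<'E'
from h import *
show()
bc=np.array([.549,-.0295]);y=np.radians(11.6);X=np.array([np.cos(y),np.sin(y)]);Y=np.array([-X[1],X[0]])
p=bc-X*.003+Y*.009; move((*p,0.16),y)
E
```

```text
t 15.47 pos [ 0.437  -0.2664  0.0287] yaw 14.56 tilt [-0.006   0.0067] F [-0.4  0.3 -1.5] open 0.0237 q6 0.768
shift mm [ 164.9 -211.3 -130.3] rot deg [-0.45  0.25  2.96]
```

>>> arm_command:
  moves:
    - {"ax": 0,"ay": 0,"az": 0,"x": 0,"y": 0,"z": -25,"claw": 0.1}
    - {"ax": 0,"ay": 0,"az": 0,"x": 0,"y": 0,"z": -60,"claw": 0.1}
    - {"ax": 0,"ay": 0,"az": 0,"x": 0,"y": 0,"z": -95,"claw": 0.1}
    - {"ax": 0,"ay": 0,"az": 1,"x": 12,"y": -16,"z": -122,"claw": 0.1}
    - {"ax": 0,"ay": 0,"az": 2,"x": 35,"y": -45,"z": -130,"claw": 0.1}
    - {"ax": 0,"ay": 0,"az": 3,"x": 60,"y": -77,"z": -130,"claw": 0.1}
    - {"ax": 0,"ay": 0,"az": 3,"x": 85,"y": -109,"z": -130,"claw": 0.1}
    - {"ax": 0,"ay": 0,"az": 3,"x": 110,"y": -141,"z": -130,"claw": 0.1}
    - {"ax": 0,"ay": 0,"az": 3,"x": 135,"y": -173,"z": -130,"claw": 0.1}
    - {"ax": 0,"ay": 0,"az": 3,"x": 155,"y": -200,"z": -130,"claw": 0.1}

```text
time: 16.3
position: [0.5384, -0.0322, 0.1601]
tool_rot: [0.995, 0.101, -0.002, -0.004]
wrist_force: [0.9, -0.1, -1.5]
opening: 0.0239
```

```bash
python3 - <<'E'
from h import *
show()
bc=np.array([.549,-.0295]);y=np.radians(11.6);X=np.array([np.cos(y),np.sin(y)]);Y=np.array([-X[1],X[0]])
p=bc-X*.003+Y*.009; move((*p,0.062),y)
E
```

```text
t 16.3 pos [ 0.5384 -0.0322  0.1601] yaw 11.62 tilt [-0.0048  0.0071] F [ 0.9 -0.1 -1.5] open 0.0239 q6 1.305
shift mm [ 8.3 -8.8 98.1] rot deg [-0.45  0.19  0.02]
```

>>> arm_command:
  moves:
    - {"ax": 0,"ay": 0,"az": 0,"x": 8,"y": -9,"z": 10,"claw": 0.1}
    - {"ax": 0,"ay": 0,"az": 0,"x": 8,"y": -9,"z": 30,"claw": 0.1}
    - {"ax": 0,"ay": 0,"az": 0,"x": 8,"y": -9,"z": 55,"claw": 0.1}
    - {"ax": 0,"ay": 0,"az": 0,"x": 8,"y": -9,"z": 78,"claw": 0.1}
    - {"ax": 0,"ay": 0,"az": 0,"x": 8,"y": -9,"z": 95,"claw": 0.1}
    - {"ax": 0,"ay": 0,"az": 0,"x": 8,"y": -9,"z": 104,"claw": 0.1}
    - {"ax": 0,"ay": 0,"az": 0,"x": 8,"y": -9,"z": 105,"claw": 0.1}
    - {"ax": 0,"ay": 0,"az": 0,"x": 8,"y": -9,"z": 105,"claw": 0.5}
    - {"ax": 0,"ay": 0,"az": 0,"x": 8,"y": -9,"z": 105,"claw": 0.5}
    - {"ax": 0,"ay": 0,"az": 0,"x": 8,"y": -9,"z": 85,"claw": 0.5}

```text
time: 17.13
position: [0.5423, -0.0213, 0.0735]
tool_rot: [0.995, 0.101, -0.004, -0.004]
wrist_force: [-0.0, 0.6, -0.2]
opening: 0.0429
```

```bash
python3 - <<'E'
from h import *
show(); move((.4328,-.3732,.15),np.radians(9.2))
E
```

```text
t 17.13 pos [ 0.5423 -0.0213  0.0735] yaw 11.6 tilt [-0.0091  0.0072] F [-0.   0.6 -0.2] open 0.0429 q6 1.325
shift mm [-178.6  322.   -78. ] rot deg [-0.5   0.44  2.39]
```

Now up and over towards the fourth one.

>>> arm_command:
  moves:
    - {"ax": 0,"ay": 0,"az": 0,"x": 0,"y": 0,"z": -35,"claw": 0.5}
    - {"ax": 0,"ay": 0,"az": 0,"x": 0,"y": 0,"z": -70,"claw": 0.6}
    - {"ax": 0,"ay": 0,"az": 0,"x": -8,"y": 15,"z": -78,"claw": 0.6}
    - {"ax": 0,"ay": 0,"az": 0,"x": -25,"y": 45,"z": -78,"claw": 0.6}
    - {"ax": 0,"ay": 0,"az": 1,"x": -43,"y": 78,"z": -78,"claw": 0.6}
    - {"ax": 0,"ay": 0,"az": 2,"x": -62,"y": 112,"z": -78,"claw": 0.6}
    - {"ax": 0,"ay": 0,"az": 2,"x": -81,"y": 146,"z": -78,"claw": 0.6}
    - {"ax": 0,"ay": 0,"az": 2,"x": -100,"y": 180,"z": -78,"claw": 0.6}
    - {"ax": 0,"ay": 0,"az": 2,"x": -119,"y": 214,"z": -78,"claw": 0.6}
    - {"ax": 0,"ay": 0,"az": 2,"x": -135,"y": 243,"z": -78,"claw": 0.6}

```text
time: 17.97
position: [0.4594, -0.2901, 0.1526]
tool_rot: [0.997, 0.083, -0.003, -0.002]
wrist_force: [-0.3, 1.0, -0.9]
opening: 0.0506
```

```bash
python3 - <<'E'
from h import *
show()
s=snap("top"); crop(s,300,150,500,280,4,"t15.png"); couplers(s)
v=snap("side"); crop(v,270,180,410,350,3.5,"s15.png"); move((.4328,-.3732,.06),np.radians(9.2))
E
```

```text
t 17.97 pos [ 0.4594 -0.2901  0.1526] yaw 9.53 tilt [-0.0056  0.0045] F [-0.3  1.  -0.9] open 0.0506 q6 0.841
coupler px [361.5 196.1] len 0.0736 wid 0.0156 thick/thin 0.008 0.016 sleeve ctr [ 0.5719 -0.1068] axis yaw 5.5
coupler px [458.  230.3] len 0.3142 wid 0.0771 thick/thin 0.047 0.04 sleeve ctr [ 0.6083 -0.4632] axis yaw 154.5
shift mm [-38.2  76.   92.3] rot deg [-0.24  0.29 -0.01]
```

View pics/t15.png

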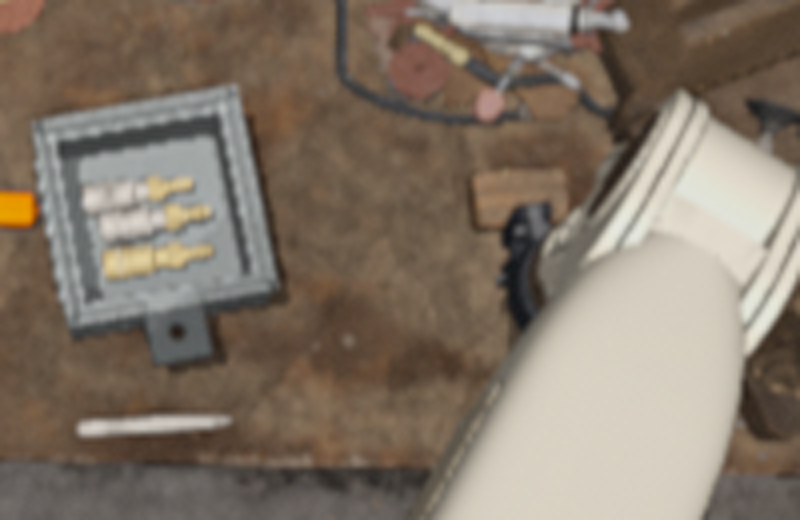

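View pics/s15.png

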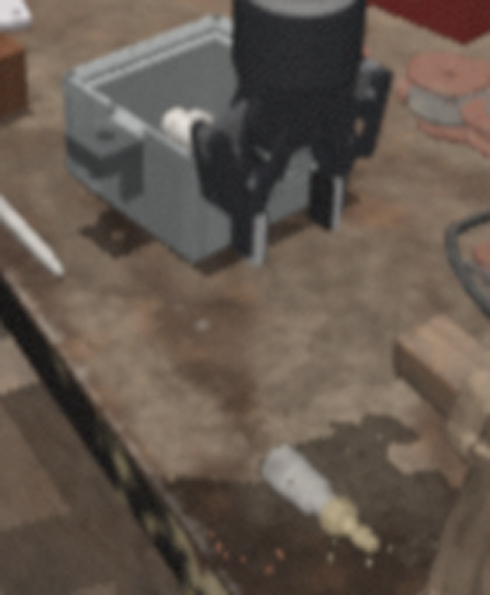

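>>> arm_command:
  moves:
    - {"ax": 0,"ay": 0,"az": 0,"x": -12,"y": 25,"z": 5,"claw": 0.6}
    - {"ax": 0,"ay": 0,"az": 0,"x": -28,"y": 55,"z": 20,"claw": 0.6}
    - {"ax": 0,"ay": 0,"az": 0,"x": -38,"y": 76,"z": 45,"claw": 0.6}
    - {"ax": 0,"ay": 0,"az": 0,"x": -38,"y": 76,"z": 70,"claw": 0.6}
    - {"ax": 0,"ay": 0,"az": 0,"x": -38,"y": 76,"z": 92,"claw": 0.6}
    - {"ax": 0,"ay": 0,"az": 0,"x": -38,"y": 76,"z": 102,"claw": 0.6}
    - {"ax": 0,"ay": 0,"az": 0,"x": -38,"y": 76,"z": 102,"claw": 0.6}
    - {"ax": 0,"ay": 0,"az": 0,"x": -38,"y": 76,"z": 102,"claw": 0.6}
    - {"ax": 0,"ay": 0,"az": 0,"x": -38,"y": 76,"z": 102,"claw": 0.6}
    - {"ax": 0,"ay": 0,"az": 0,"x": -38,"y": 76,"z": 102,"claw": 0.6}

```text
time: 18.9
position: [0.4345, -0.3738, 0.0524]
tool_rot: [0.997, 0.08, -0.001, -0.0]
wrist_force: [-0.2, -0.9, -0.2]
opening: 0.051
```

```bash
python3 - <<'E'
from h import *
show()
v=snap("side"); crop(v,270,180,410,350,3.5,"s16.png"); move((.4328,-.3732,.017),np.radians(9.2))
E
```

```text
t 18.9 pos [ 0.4345 -0.3738  0.0524] yaw 9.23 tilt [-0.0027  0.0007] F [-0.2 -0.9 -0.2] open 0.051 q6 0.7
shift mm [-1.3 -0.7 35.2] rot deg [-0.08  0.16  0.02]
```

View pics/s16.png

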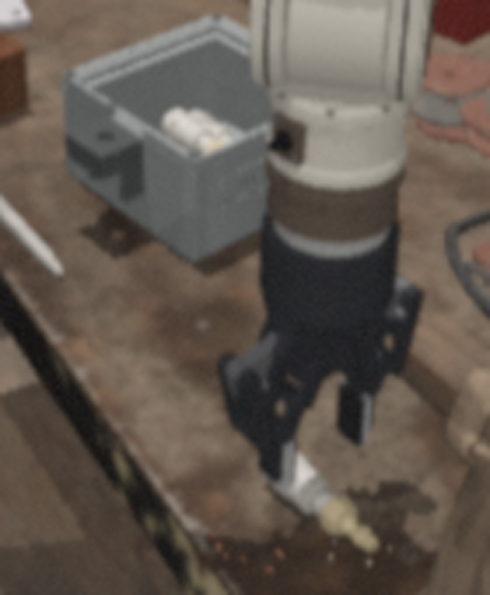

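>>> arm_command:
  moves:
    - {"ax": 0,"ay": 0,"az": 0,"x": -1,"y": 0,"z": 12,"claw": 0.6}
    - {"ax": 0,"ay": 0,"az": 0,"x": -1,"y": 0,"z": 24,"claw": 0.6}
    - {"ax": 0,"ay": 0,"az": 0,"x": -1,"y": 0,"z": 32,"claw": 0.6}
    - {"ax": 0,"ay": 0,"az": 0,"x": -1,"y": 0,"z": 35,"claw": 0.5}
    - {"ax": 0,"ay": 0,"az": 0,"x": -1,"y": 0,"z": 35,"claw": 0.3}
    - {"ax": 0,"ay": 0,"az": 0,"x": -1,"y": 0,"z": 35,"claw": 0.1}
    - {"ax": 0,"ay": 0,"az": 0,"x": -1,"y": 0,"z": 35,"claw": 0.1}
    - {"ax": 0,"ay": 0,"az": 0,"x": -1,"y": 0,"z": 35,"claw": 0.1}
    - {"ax": 0,"ay": 0,"az": 0,"x": -1,"y": 0,"z": 35,"claw": 0.1}
    - {"ax": 0,"ay": 0,"az": 0,"x": -1,"y": 0,"z": 20,"claw": 0.1}

```text
time: 19.78
position: [0.4314, -0.3723, 0.0298]
tool_rot: [0.997, 0.08, -0.003, -0.003]
wrist_force: [-0.4, -0.0, -1.3]
opening: 0.0239
```

```bash
python3 - <<'E'
from h import *
show()
bc=np.array([.549,-.0295]);y=np.radians(11.6);X=np.array([np.cos(y),np.sin(y)]);Y=np.array([-X[1],X[0]])
p=bc+X*.008+Y*.009; move((*p,0.17),y)
E
```

```text
t 19.78 pos [ 0.4314 -0.3723  0.0298] yaw 9.22 tilt [-0.0073  0.0046] F [-0.4 -0.  -1.3] open 0.0239 q6 0.699
shift mm [ 177.7 -329.7 -139.4] rot deg [-0.33  0.36 -2.38]
```

>>> arm_command:
  moves:
    - {"ax": 0,"ay": 0,"az": 0,"x": 0,"y": 0,"z": -25,"claw": 0.1}
    - {"ax": 0,"ay": 0,"az": 0,"x": 0,"y": 0,"z": -60,"claw": 0.1}
    - {"ax": 0,"ay": 0,"az": 0,"x": 0,"y": 0,"z": -95,"claw": 0.1}
    - {"ax": 0,"ay": 0,"az": -1,"x": 10,"y": -18,"z": -125,"claw": 0.1}
    - {"ax": 0,"ay": 0,"az": -2,"x": 25,"y": -46,"z": -140,"claw": 0.1}
    - {"ax": 0,"ay": 0,"az": -2.4,"x": 43,"y": -80,"z": -140,"claw": 0.1}
    - {"ax": 0,"ay": 0,"az": -2.4,"x": 62,"y": -115,"z": -140,"claw": 0.1}
    - {"ax": 0,"ay": 0,"az": -2.4,"x": 81,"y": -150,"z": -140,"claw": 0.1}
    - {"ax": 0,"ay": 0,"az": -2.4,"x": 100,"y": -185,"z": -140,"claw": 0.1}
    - {"ax": 0,"ay": 0,"az": -2.4,"x": 118,"y": -218,"z": -140,"claw": 0.1}

```text
time: 20.62
position: [0.5142, -0.1369, 0.1707]
tool_rot: [0.995, 0.101, -0.003, -0.003]
wrist_force: [1.3, -0.1, -0.8]
opening: 0.024
```

```bash
python3 - <<'E'
from h import *
show()
bc=np.array([.549,-.0295]);y=np.radians(11.6);X=np.array([np.cos(y),np.sin(y)]);Y=np.array([-X[1],X[0]])
p=bc+X*.010+Y*.009; move((*p,0.068),y)
E
```

```text
t 20.62 pos [ 0.5142 -0.1369  0.1707] yaw 11.62 tilt [-0.0067  0.0046] F [ 1.3 -0.1 -0.8] open 0.024 q6 1.106
shift mm [  66.3 -106.6  102.9] rot deg [-0.34  0.32  0.02]
```

>>> arm_command:
  moves:
    - {"ax": 0,"ay": 0,"az": 0,"x": 18,"y": -30,"z": 0,"claw": 0.1}
    - {"ax": 0,"ay": 0,"az": 0,"x": 36,"y": -60,"z": 0,"claw": 0.1}
    - {"ax": 0,"ay": 0,"az": 0,"x": 54,"y": -88,"z": 3,"claw": 0.1}
    - {"ax": 0,"ay": 0,"az": 0,"x": 65,"y": -106,"z": 20,"claw": 0.1}
    - {"ax": 0,"ay": 0,"az": 0,"x": 66,"y": -107,"z": 45,"claw": 0.1}
    - {"ax": 0,"ay": 0,"az": 0,"x": 66,"y": -107,"z": 70,"claw": 0.1}
    - {"ax": 0,"ay": 0,"az": 0,"x": 66,"y": -107,"z": 90,"claw": 0.1}
    - {"ax": 0,"ay": 0,"az": 0,"x": 66,"y": -107,"z": 103,"claw": 0.1}
    - {"ax": 0,"ay": 0,"az": 0,"x": 66,"y": -107,"z": 104,"claw": 0.1}
    - {"ax": 0,"ay": 0,"az": 0,"x": 66,"y": -107,"z": 104,"claw": 0.1}

```text
time: 21.45
position: [0.5565, -0.018, 0.0673]
tool_rot: [0.995, 0.101, -0.003, -0.003]
wrist_force: [-0.8, 0.5, 0.9]
opening: 0.0237
```

>>> arm_command:
  moves:
    - {"ax": 0,"ay": 0,"az": 0,"x": 0,"y": 0,"z": 0,"claw": 0.2}
    - {"ax": 0,"ay": 0,"az": 0,"x": 0,"y": 0,"z": 0,"claw": 0.4}
    - {"ax": 0,"ay": 0,"az": 0,"x": 0,"y": 0,"z": 0,"claw": 0.4}
    - {"ax": 0,"ay": 0,"az": 0,"x": 0,"y": 0,"z": -20,"claw": 0.5}
    - {"ax": 0,"ay": 0,"az": 0,"x": 0,"y": 0,"z": -55,"claw": 0.5}
    - {"ax": 0,"ay": 0,"az": 0,"x": 0,"y": 0,"z": -90,"claw": 0.6}
    - {"ax": 0,"ay": 0,"az": 0,"x": 0,"y": -20,"z": -120,"claw": 0.8}
    - {"ax": 0,"ay": 0,"az": 0,"x": -10,"y": -55,"z": -130,"claw": 0.8}
    - {"ax": 0,"ay": 0,"az": 0,"x": -20,"y": -90,"z": -130,"claw": 0.8}
    - {"ax": 0,"ay": 0,"az": 0,"x": -30,"y": -125,"z": -130,"claw": 0.8}

```text
time: 22.28
position: [0.5033, 0.0986, 0.1999]
tool_rot: [0.995, 0.101, -0.001, -0.003]
wrist_force: [0.4, 1.0, -0.5]
opening: 0.0683
```

```bash
python3 - <<'E'
from h import *
show()
s=snap("top"); crop(s,300,150,500,280,4,"t17.png")
v=snap("side","s17f.png"); crop(v,270,150,410,320,3.5,"s17.png")
E
```

```text
t 22.28 pos [0.5033 0.0986 0.1999] yaw 11.54 tilt [-0.0029  0.0059] F [ 0.4  1.  -0.5] open 0.0683 q6 1.559
```

View pics/t17.png

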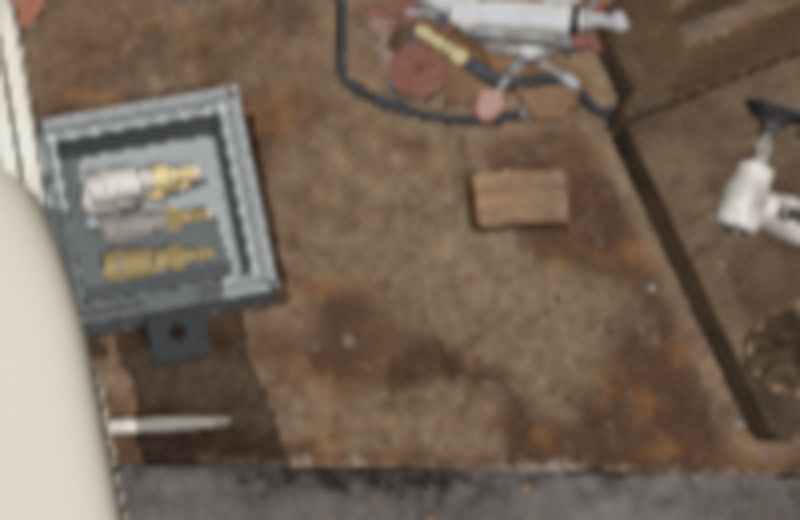

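View pics/s17.png

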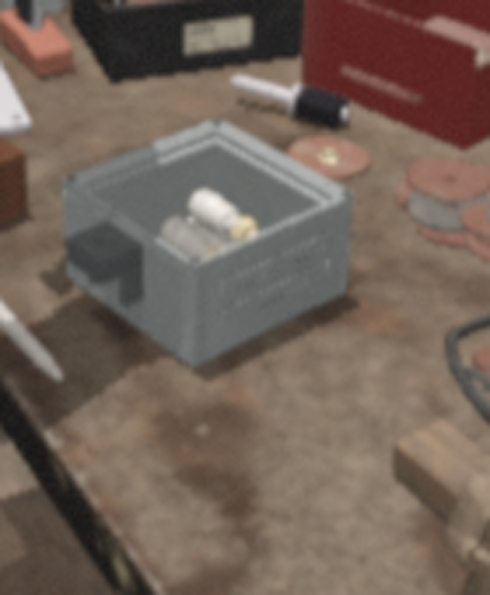

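```bash
python3 - <<'E'
from h import *
s=snap("top"); crop(s,180,190,320,275,5.5,"t18.png")
v=snap("side"); crop(v,210,145,310,225,7,"s18.png")
E
```

```text
(no output)
```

View pics/t18.png

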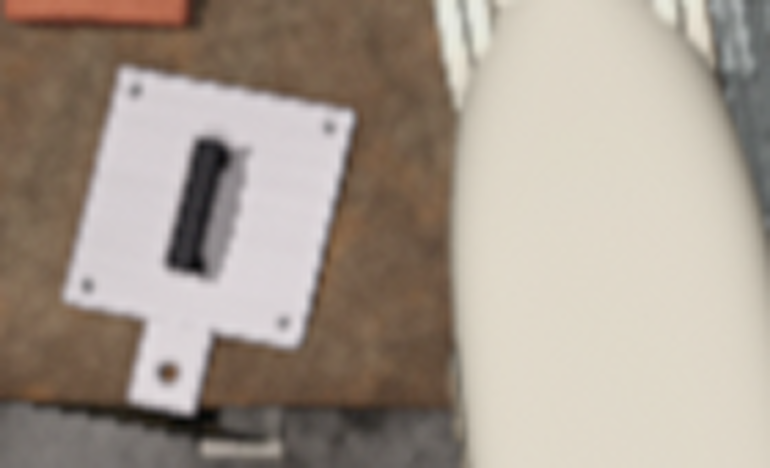

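View pics/s18.png

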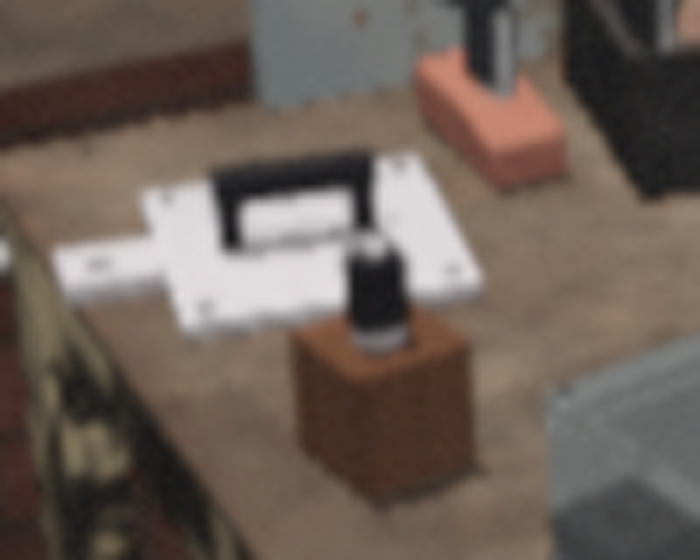

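```bash
cat >> h.py <<'E'
def lidpose(s,z=0.01,roi=(180,190,260,275)):
    x0,y0,x1,y1=roi; hsv=cv2.cvtColor(s["frame"],cv2.COLOR_BGR2HSV)[y0:y1,x0:x1]
    g=cv2.resize(hsv,None,fx=6,fy=6,interpolation=cv2.INTER_CUBIC)
    m=((g[...,2]>165)&(g[...,1]<45)).astype(np.uint8)
    c=max(cv2.findContours(m,cv2.RETR_EXTERNAL,cv2.CHAIN_APPROX_NONE)[0],key=cv2.contourArea)
    f=np.zeros_like(m); cv2.drawContours(f,[c],-1,1,-1)
    p=cv2.morphologyEx(f,cv2.MORPH_OPEN,cv2.getStructuringElement(cv2.MORPH_ELLIPSE,(121,121)) if 0 else np.ones((101,101),np.uint8)) if 0 else f
    # rectify to world plane (0.5 mm / px) around the roi, then work there
    cc=[ray(s,q,z)[:2] for q in((x0,y0),(x1,y0),(x1,y1),(x0,y1))]
    W=np.array([ray(s,((q[0][0]+.5)/6-.5+x0,(q[0][1]+.5)/6-.5+y0),z)[:2] for q in c])
    o=W.min(0)-.01; I=np.zeros((600,600),np.uint8); cv2.fillPoly(I,[np.round((W-o)/5e-4).astype(np.int32)],1)
    P=cv2.morphologyEx(I,cv2.MORPH_OPEN,cv2.getStructuringElement(cv2.MORPH_ELLIPSE,(91,91)))
    pc=max(cv2.findContours(P,cv2.RETR_EXTERNAL,cv2.CHAIN_APPROX_NONE)[0],key=cv2.contourArea)
    r=cv2.minAreaRect(pc); ctr=np.array(r[0])*5e-4+o
    T=I-P; T=cv2.morphologyEx(T,cv2.MORPH_OPEN,np.ones((31,31),np.uint8)); M=cv2.moments(T,True); tc=np.array([M["m10"],M["m01"]])/max(M["m00"],1)*5e-4+o
    print("plate centre",np.round(ctr,4),"size",np.round(np.array(r[1])*5e-4,4),"angle",round(r[2],2),"tongue ctr",np.round(tc,4),"x axis yaw from tongue",round(np.degrees(np.arctan2(*(ctr-tc)[::-1])),2))
E
python3 - <<'E'
from h import *
s=snap("top"); lidpose(s)
P=lambda c,f,o:((c[0]+.5)/f-.5+o[0],(c[1]+.5)/f-.5+o[1])
W=np.array([ray(s,P(c,5.5,(180,190)),0.01) for c in [(120,67),(355,110),(300,348),(65,300)]])
print(np.round(W.mean(0),4)); h=ray(s,P((168,373),5.5,(180,190)),.01); print("hole",np.round(h,4), np.degrees(np.arctan2(*(W.mean(0)-h)[1::-1])), np.linalg.norm(W.mean(0)-h))
for i in range(4):
    e=W[(i+1)%4]-W[i]; print(round(np.linalg.norm(e),4), round(np.degrees(np.arctan2(e[1],e[0])),2))
B=np.array([ray(s,P(c,5.5,(180,190)),0.05) for c in [(210,137),(185,270)]]); print("bar",np.round(B,4).tolist(),np.round(B.mean(0),4))
v=snap("side"); 
print("side hole",np.round(ray(v,P((98,263),7,(210,145)),.01),4))
C=np.array([ray(v,P(c,7,(210,145)),0.01) for c in [(143,190),(420,155),(482,285),(187,325)]]);print("side plate",np.round(C.mean(0),4))
print("rest top side", np.round(np.mean([ray(v,P(c,7,(210,145)),0.058) for c in [(292,335),(472,350),(365,380)]],0),4))
E
```

```text
plate centre [0.4651 0.3539] size [0.1401 0.1524] angle 79.89 tongue ctr [0.3732 0.3699] x axis yaw from tongue -9.93
[0.4713 0.3518 0.01  ]
hole [0.3741 0.3696 0.01  ] -10.357394194840856 0.09882721415764441
0.141 -99.35
0.1412 170.16
0.1391 79.69
0.1389 -9.02
bar [[0.5048, 0.3451, 0.05], [0.429, 0.3542, 0.05]] [0.4669 0.3497 0.05  ]
side hole [0.3749 0.371  0.01  ]
side plate [0.4727 0.3517 0.01  ]
rest top side [0.4287 0.1473 0.058 ]
```

```bash
python3 - <<'E'
from h import *
show();move((.467,.352,.15),np.radians(80.2))
E
```

```text
t 22.58 pos [0.5033 0.0971 0.1983] yaw 11.6 tilt [-0.0062  0.0048] F [ 0.3  0.1 -0.9] open 0.0682 q6 1.556
shift mm [  16.  -256.7   49.7] rot deg [-4.70e-01  5.00e-02 -6.86e+01]
```

>>> arm_command:
  moves:
    - {"ax": 0,"ay": 0,"az": -6,"x": 1,"y": -20,"z": 0,"claw": 0.6}
    - {"ax": 0,"ay": 0,"az": -13,"x": 3,"y": -48,"z": 0,"claw": 0.6}
    - {"ax": 0,"ay": 0,"az": -20,"x": 5,"y": -76,"z": 0,"claw": 0.6}
    - {"ax": 0,"ay": 0,"az": -27,"x": 7,"y": -104,"z": 0,"claw": 0.6}
    - {"ax": 0,"ay": 0,"az": -34,"x": 9,"y": -132,"z": 0,"claw": 0.6}
    - {"ax": 0,"ay": 0,"az": -41,"x": 11,"y": -160,"z": 5,"claw": 0.6}
    - {"ax": 0,"ay": 0,"az": -48,"x": 12,"y": -188,"z": 10,"claw": 0.6}
    - {"ax": 0,"ay": 0,"az": -55,"x": 14,"y": -216,"z": 20,"claw": 0.6}
    - {"ax": 0,"ay": 0,"az": -62,"x": 15,"y": -240,"z": 35,"claw": 0.6}
    - {"ax": 0,"ay": 0,"az": -68.5,"x": 16,"y": -257,"z": 50,"claw": 0.6}

```text
time: 23.42
position: [0.4681, 0.3537, 0.1492]
tool_rot: [0.764, 0.645, -0.0, -0.004]
wrist_force: [0.1, -0.8, 0.5]
opening: 0.0513
```

```bash
python3 - <<'E'
from h import *
show();move((.467,.352,.07),np.radians(80.2))
E
```

```text
t 23.42 pos [0.4681 0.3537 0.1492] yaw 80.39 tilt [-0.0051  0.0059] F [ 0.1 -0.8  0.5] open 0.0513 q6 0.811
shift mm [-2.2 -0.4 79.2] rot deg [-0.34 -0.29  0.19]
```

>>> arm_command:
  moves:
    - {"ax": -0.3,"ay": -0.3,"az": 0,"x": -2,"y": 0,"z": 15,"claw": 0.6}
    - {"ax": -0.3,"ay": -0.3,"az": 0,"x": -2,"y": 0,"z": 35,"claw": 0.6}
    - {"ax": -0.3,"ay": -0.3,"az": 0,"x": -2,"y": 0,"z": 55,"claw": 0.6}
    - {"ax": -0.3,"ay": -0.3,"az": 0,"x": -2,"y": 0,"z": 70,"claw": 0.6}
    - {"ax": -0.3,"ay": -0.3,"az": 0,"x": -2,"y": 0,"z": 79,"claw": 0.6}
    - {"ax": -0.3,"ay": -0.3,"az": 0,"x": -2,"y": 0,"z": 80,"claw": 0.6}
    - {"ax": -0.3,"ay": -0.3,"az": 0,"x": -2,"y": 0,"z": 80,"claw": 0.6}
    - {"ax": -0.3,"ay": -0.3,"az": 0,"x": -2,"y": 0,"z": 80,"claw": 0.6}
    - {"ax": -0.3,"ay": -0.3,"az": 0,"x": -2,"y": 0,"z": 80,"claw": 0.6}
    - {"ax": -0.3,"ay": -0.3,"az": 0,"x": -2,"y": 0,"z": 80,"claw": 0.6}

```text
time: 24.25
position: [0.4682, 0.3526, 0.0704]
tool_rot: [0.764, 0.645, 0.001, -0.0]
wrist_force: [0.6, 0.7, 0.3]
opening: 0.051
```

```bash
python3 - <<'E'
from h import *
show();move((.467,.352,.037),np.radians(80.2))
v=snap("side"); crop(v,210,120,310,205,7,"s19.png")
E
```

```text
t 24.25 pos [0.4682 0.3526 0.0704] yaw 80.37 tilt [0.0011 0.0014] F [0.6 0.7 0.3] open 0.051 q6 0.813
shift mm [-0.8 -1.1 33.4] rot deg [ 0.05 -0.09  0.17]
```

View pics/s19.png

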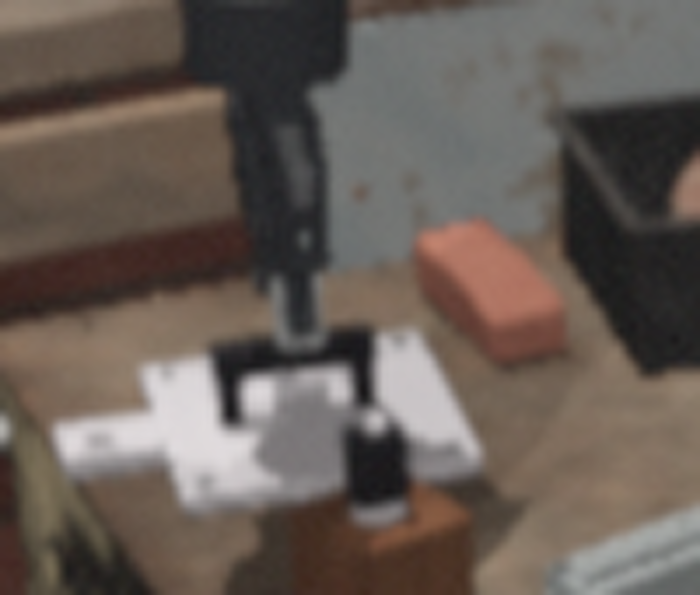

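>>> arm_command:
  moves:
    - {"ax": 0,"ay": 0,"az": 0,"x": 0,"y": 0,"z": 12,"claw": 0.6}
    - {"ax": 0,"ay": 0,"az": 0,"x": 0,"y": 0,"z": 24,"claw": 0.6}
    - {"ax": 0,"ay": 0,"az": 0,"x": 0,"y": 0,"z": 32,"claw": 0.6}
    - {"ax": 0,"ay": 0,"az": 0,"x": 0,"y": 0,"z": 33,"claw": 0.6}
    - {"ax": 0,"ay": 0,"az": 0,"x": 0,"y": 0,"z": 33,"claw": 0.4}
    - {"ax": 0,"ay": 0,"az": 0,"x": 0,"y": 0,"z": 33,"claw": 0.2}
    - {"ax": 0,"ay": 0,"az": 0,"x": 0,"y": 0,"z": 33,"claw": 0}
    - {"ax": 0,"ay": 0,"az": 0,"x": 0,"y": 0,"z": 33,"claw": 0}
    - {"ax": 0,"ay": 0,"az": 0,"x": 0,"y": 0,"z": 33,"claw": 0}
    - {"ax": 0,"ay": 0,"az": 0,"x": 0,"y": 0,"z": 33,"claw": 0}

```text
time: 25.13
position: [0.4686, 0.353, 0.0382]
tool_rot: [0.764, 0.645, 0.002, -0.0]
wrist_force: [-0.9, -0.8, 3.9]
opening: 0.0168
```

```bash
python3 - <<'E'
from h import *
show()
E
```

```text
t 25.13 pos [0.4686 0.353  0.0382] yaw 80.38 tilt [0.0023 0.0023] F [-0.9 -0.8  3.9] open 0.0168 q6 0.813
```

>>> arm_command:
  moves:
    - {"ax": 0,"ay": 0,"az": 0,"x": 0,"y": 0,"z": -5,"claw": 0}
    - {"ax": 0,"ay": 0,"az": 0,"x": 0,"y": 0,"z": -15,"claw": 0}
    - {"ax": 0,"ay": 0,"az": 0,"x": 0,"y": 0,"z": -30,"claw": 0}
    - {"ax": 0,"ay": 0,"az": 0,"x": 0,"y": 0,"z": -50,"claw": 0}
    - {"ax": 0,"ay": 0,"az": 0,"x": 0,"y": 0,"z": -75,"claw": 0}
    - {"ax": 0,"ay": 0,"az": 0,"x": 0,"y": 0,"z": -100,"claw": 0}
    - {"ax": 0,"ay": 0,"az": 0,"x": 0,"y": 0,"z": -125,"claw": 0}
    - {"ax": 0,"ay": 0,"az": 0,"x": 0,"y": 0,"z": -145,"claw": 0}
    - {"ax": 0,"ay": 0,"az": 0,"x": 0,"y": 0,"z": -155,"claw": 0}
    - {"ax": 0,"ay": 0,"az": 0,"x": 0,"y": 0,"z": -160,"claw": 0}

```text
time: 25.97
position: [0.4688, 0.3531, 0.2003]
tool_rot: [0.764, 0.645, 0.003, -0.0]
wrist_force: [0.4, -0.4, -4.4]
opening: 0.0171
```

```bash
python3 - <<'E'
from h import *
show()
v=snap("side"); crop(v,210,70,330,205,4.4,"s20.png")
s=snap("top"); crop(s,160,150,340,275,4,"t20.png")
bc=np.array([.549,-.0295]);y=np.radians(11.6);X=np.array([np.cos(y),np.sin(y)])
p=bc-X*.004; print(p); move((*p,0.20),y+np.pi/2)
E
```

```text
t 25.97 pos [0.4688 0.3531 0.2003] yaw 80.38 tilt [0.0047 0.004 ] F [ 0.4 -0.4 -4.4] open 0.0171 q6 0.813
[ 0.5450817  -0.03030431]
shift mm [-364.8  139.7   -2.3] rot deg [  0.16  -0.14 -21.22]
```

View pics/s20.png

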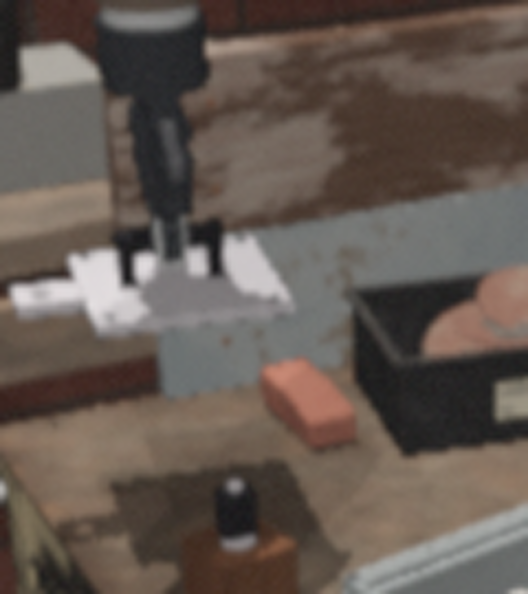

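View pics/t20.png

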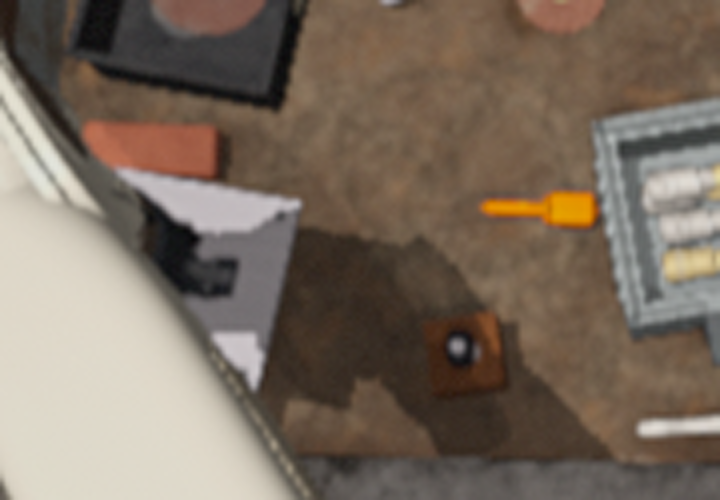

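>>> arm_command:
  moves:
    - {"ax": 0,"ay": 0,"az": 0,"x": -9,"y": 4,"z": 0,"claw": 0}
    - {"ax": 0,"ay": 0,"az": -1,"x": -27,"y": 10,"z": 0,"claw": 0}
    - {"ax": 0,"ay": 0,"az": -3,"x": -52,"y": 20,"z": 0,"claw": 0}
    - {"ax": 0,"ay": 0,"az": -5,"x": -80,"y": 31,"z": 0,"claw": 0}
    - {"ax": 0,"ay": 0,"az": -7,"x": -108,"y": 41,"z": 0,"claw": 0}
    - {"ax": 0,"ay": 0,"az": -9,"x": -136,"y": 52,"z": 0,"claw": 0}
    - {"ax": 0,"ay": 0,"az": -11,"x": -164,"y": 63,"z": 0,"claw": 0}
    - {"ax": 0,"ay": 0,"az": -13,"x": -192,"y": 73,"z": 0,"claw": 0}
    - {"ax": 0,"ay": 0,"az": -15,"x": -218,"y": 83,"z": 0,"claw": 0}
    - {"ax": 0,"ay": 0,"az": -17,"x": -240,"y": 92,"z": 0,"claw": 0}

```text
time: 26.9
position: [0.5176, 0.0977, 0.196]
tool_rot: [0.66, 0.751, -0.0, -0.001]
wrist_force: [0.1, -0.4, -4.4]
opening: 0.0169
```

```bash
python3 - <<'E'
from h import *
show()
bc=np.array([.549,-.0295]);y=np.radians(11.6);X=np.array([np.cos(y),np.sin(y)])
p=bc-X*.0035; print(p); move((*p,0.17),y+np.pi/2)
E
```

```text
t 26.9 pos [0.5176 0.0977 0.196 ] yaw 97.4 tilt [-0.0013  0.0009] F [ 0.1 -0.4 -4.4] open 0.0169 q6 0.057
[ 0.54557149 -0.03020377]
shift mm [-130.5   11.3   25.8] rot deg [-0.06 -0.06 -4.2 ]
```

>>> arm_command:
  moves:
    - {"ax": 0,"ay": 0,"az": -0.5,"x": -22,"y": 2,"z": 0,"claw": 0}
    - {"ax": 0,"ay": 0,"az": -1.5,"x": -46,"y": 4,"z": 0,"claw": 0}
    - {"ax": 0,"ay": 0,"az": -2.5,"x": -70,"y": 6,"z": 5,"claw": 0}
    - {"ax": 0,"ay": 0,"az": -3.5,"x": -94,"y": 8,"z": 10,"claw": 0}
    - {"ax": 0,"ay": 0,"az": -4.2,"x": -114,"y": 10,"z": 15,"claw": 0}
    - {"ax": 0,"ay": 0,"az": -4.2,"x": -126,"y": 11,"z": 20,"claw": 0}
    - {"ax": 0,"ay": 0,"az": -4.2,"x": -130,"y": 11,"z": 25,"claw": 0}
    - {"ax": 0,"ay": 0,"az": -4.2,"x": -130,"y": 11,"z": 26,"claw": 0}
    - {"ax": 0,"ay": 0,"az": -4.2,"x": -130,"y": 11,"z": 26,"claw": 0}
    - {"ax": 0,"ay": 0,"az": -4.2,"x": -130,"y": 11,"z": 26,"claw": 0}

```text
time: 27.73
position: [0.5448, -0.0287, 0.1696]
tool_rot: [0.632, 0.775, -0.0, -0.001]
wrist_force: [0.7, 0.9, -3.8]
opening: 0.0165
```

```bash
python3 - <<'E'
from h import *
show()
v=snap("side"); crop(v,265,100,385,225,4.8,"s21.png")
s=snap("top"); crop(s,290,150,390,255,5.5,"t21.png")
bc=np.array([.549,-.0295]);y=np.radians(11.6);X=np.array([np.cos(y),np.sin(y)])
p=bc-X*.0035; move((*p,0.13),y+np.pi/2)
E
```

```text
t 27.73 pos [ 0.5448 -0.0287  0.1696] yaw 101.67 tilt [-0.0022  0.0014] F [ 0.7  0.9 -3.8] open 0.0165 q6 -0.257
shift mm [-1.7 -0.  40.2] rot deg [-0.03 -0.07  0.1 ]
```

View pics/s21.png

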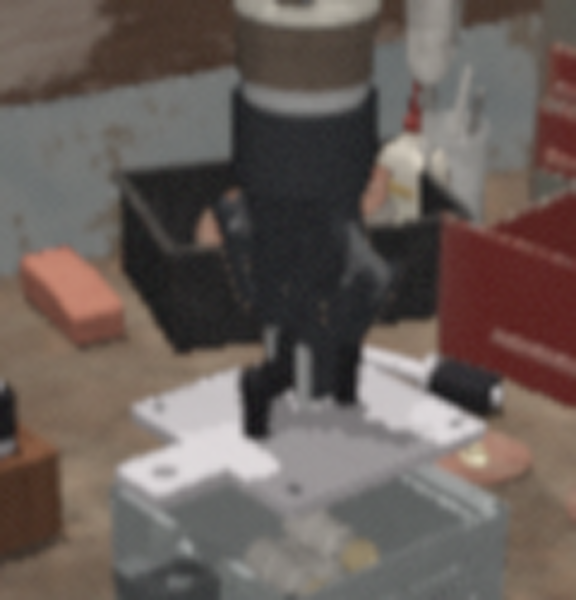

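View pics/t21.png

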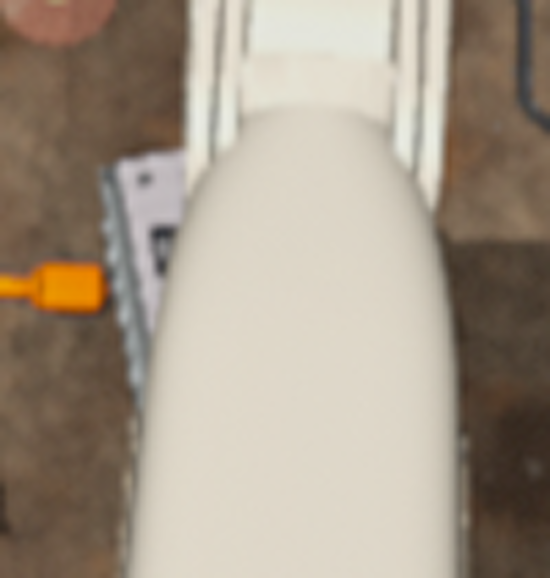

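```bash
python3 - <<'E'
from h import *
v=snap("side"); P=lambda c,f,o:((c[0]+.5)/f-.5+o[0],(c[1]+.5)/f-.5+o[1])
print(np.round(ray(v,P((167,472),4.8,(265,100)),.1416),4))
C=np.array([ray(v,P(c,4.8,(265,100)),0.1416) for c in [(133,408),(262,0) ,(484,425),(295,508)]]); print(np.round(C,4).tolist(), "ctr from L/R",np.round((C[0]+C[2])/2,4))
y=np.radians(11.67); print("pred hole", np.array([.5448,-.0287])+.0035*np.array([np.cos(y),np.sin(y)])-.098*np.array([np.cos(y),np.sin(y)]))
E
```

```text
[ 0.4532 -0.0486  0.1416]
[[0.4674, 0.0247, 0.1416], [0.8714, 0.6388, 0.1416], [0.6295, -0.0815, 0.1416], [0.4951, -0.1123, 0.1416]] ctr from L/R [ 0.5485 -0.0284  0.1416]
pred hole [ 0.45225342 -0.04781494]
```

>>> arm_command:
  moves:
    - {"ax": 0,"ay": 0,"az": 0,"x": -1,"y": 0,"z": 6,"claw": 0}
    - {"ax": 0,"ay": 0,"az": 0,"x": -1,"y": 0,"z": 14,"claw": 0}
    - {"ax": 0,"ay": 0,"az": 0,"x": -1,"y": 0,"z": 22,"claw": 0}
    - {"ax": 0,"ay": 0,"az": 0,"x": -1,"y": 0,"z": 30,"claw": 0}
    - {"ax": 0,"ay": 0,"az": 0,"x": -1,"y": 0,"z": 35,"claw": 0}
    - {"ax": 0,"ay": 0,"az": 0,"x": -1,"y": 0,"z": 37,"claw": 0}
    - {"ax": 0,"ay": 0,"az": 0,"x": -1,"y": 0,"z": 37,"claw": 0}
    - {"ax": 0,"ay": 0,"az": 0,"x": -1,"y": 0,"z": 37,"claw": 0}
    - {"ax": 0,"ay": 0,"az": 0,"x": -1,"y": 0,"z": 37,"claw": 0}
    - {"ax": 0,"ay": 0,"az": 0,"x": -1,"y": 0,"z": 37,"claw": 0}

```text
time: 28.72
position: [0.546, -0.0297, 0.1338]
tool_rot: [0.631, 0.775, 0.001, -0.0]
wrist_force: [-0.1, 0.2, -2.7]
opening: 0.0172
```

```bash
python3 - <<'E'
from h import *
show()
v=snap("side"); crop(v,265,120,385,245,4.8,"s22.png")
bc=np.array([.549,-.0295]);y=np.radians(11.6);X=np.array([np.cos(y),np.sin(y)])
p=bc-X*.0035; move((*p,0.116),y+np.pi/2)
E
```

```text
t 28.72 pos [ 0.546  -0.0297  0.1338] yaw 101.69 tilt [0.0005 0.001 ] F [-0.1  0.2 -2.7] open 0.0172 q6 -0.259
shift mm [-0.4 -0.4 17.8] rot deg [ 0.04 -0.05  0.09]
```

View pics/s22.png

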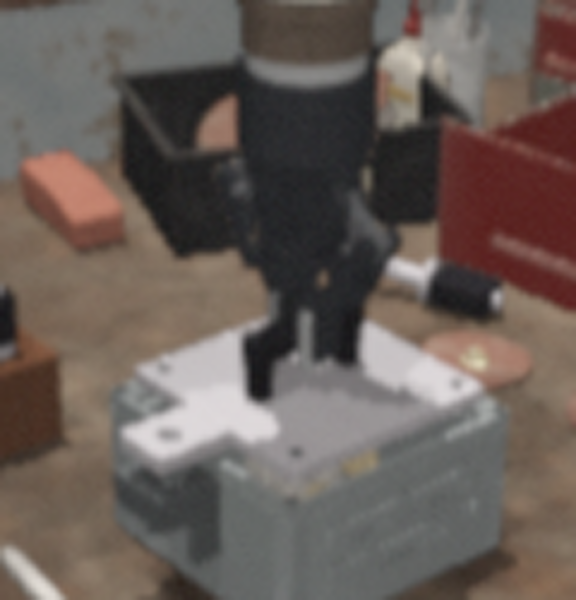

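>>> arm_command:
  moves:
    - {"ax": 0,"ay": 0,"az": 0,"x": 0,"y": 0,"z": 2,"claw": 0}
    - {"ax": 0,"ay": 0,"az": 0,"x": 0,"y": 0,"z": 4,"claw": 0}
    - {"ax": 0,"ay": 0,"az": 0,"x": 0,"y": 0,"z": 6,"claw": 0}
    - {"ax": 0,"ay": 0,"az": 0,"x": 0,"y": 0,"z": 8,"claw": 0}
    - {"ax": 0,"ay": 0,"az": 0,"x": 0,"y": 0,"z": 10,"claw": 0}
    - {"ax": 0,"ay": 0,"az": 0,"x": 0,"y": 0,"z": 11,"claw": 0}
    - {"ax": 0,"ay": 0,"az": 0,"x": 0,"y": 0,"z": 12,"claw": 0}
    - {"ax": 0,"ay": 0,"az": 0,"x": 0,"y": 0,"z": 13,"claw": 0}
    - {"ax": 0,"ay": 0,"az": 0,"x": 0,"y": 0,"z": 14,"claw": 0}
    - {"ax": 0,"ay": 0,"az": 0,"x": 0,"y": 0,"z": 15,"claw": 0}

```text
time: 29.6
position: [0.546, -0.0297, 0.1188]
tool_rot: [0.631, 0.775, 0.001, -0.0]
wrist_force: [-0.9, 0.2, -3.1]
opening: 0.0171
```

```bash
python3 - <<'E'
from h import *
show()
E
```

```text
t 29.6 pos [ 0.546  -0.0297  0.1188] yaw 101.69 tilt [0.0006 0.0009] F [-0.9  0.2 -3.1] open 0.0171 q6 -0.259
```

>>> arm_command:
  moves:
    - {"ax": 0,"ay": 0,"az": 0,"x": 0,"y": 0,"z": 0.5,"claw": 0}
    - {"ax": 0,"ay": 0,"az": 0,"x": 0,"y": 0,"z": 1,"claw": 0}
    - {"ax": 0,"ay": 0,"az": 0,"x": 0,"y": 0,"z": 1.5,"claw": 0}
    - {"ax": 0,"ay": 0,"az": 0,"x": 0,"y": 0,"z": 2,"claw": 0}
    - {"ax": 0,"ay": 0,"az": 0,"x": 0,"y": 0,"z": 2.5,"claw": 0}
    - {"ax": 0,"ay": 0,"az": 0,"x": 0,"y": 0,"z": 3,"claw": 0}
    - {"ax": 0,"ay": 0,"az": 0,"x": 0,"y": 0,"z": 3.5,"claw": 0}
    - {"ax": 0,"ay": 0,"az": 0,"x": 0,"y": 0,"z": 4,"claw": 0}
    - {"ax": 0,"ay": 0,"az": 0,"x": 0,"y": 0,"z": 4,"claw": 0}
    - {"ax": 0,"ay": 0,"az": 0,"x": 0,"y": 0,"z": 4,"claw": 0}

```text
time: 30.43
position: [0.546, -0.0297, 0.1182]
tool_rot: [0.631, 0.775, 0.001, 0.001]
wrist_force: [-8.2, 0.0, 17.8]
opening: 0.0168
```

```bash
python3 - <<'E'
from h import *
show()
v=snap("side"); crop(v,265,140,385,245,5,"s23.png")
E
```

```text
t 30.43 pos [ 0.546  -0.0297  0.1182] yaw 101.69 tilt [0.0029 0.0009] F [-8.2  0.  17.8] open 0.0168 q6 -0.259
```

View pics/s23.png

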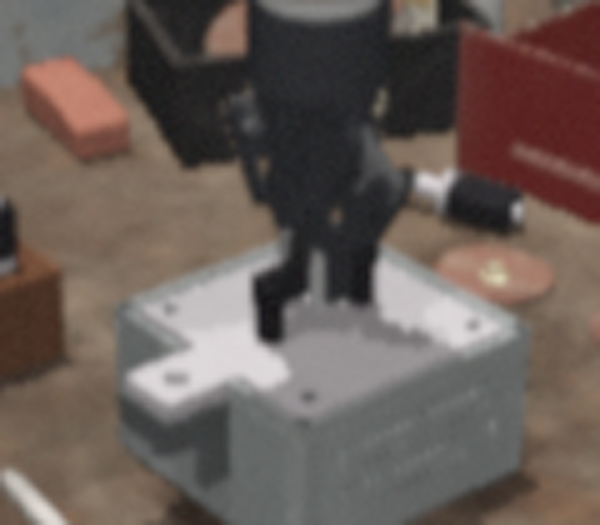

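>>> arm_command:
  moves:
    - {"ax": 0,"ay": 0,"az": 0,"x": 0,"y": 0,"z": 0,"claw": 0}
    - {"ax": 0,"ay": 0,"az": 0,"x": 0,"y": 0,"z": 0,"claw": 0}
    - {"ax": 0,"ay": 0,"az": 0,"x": 0,"y": 0,"z": 0,"claw": 0.3}
    - {"ax": 0,"ay": 0,"az": 0,"x": 0,"y": 0,"z": 0,"claw": 0.5}
    - {"ax": 0,"ay": 0,"az": 0,"x": 0,"y": 0,"z": 0,"claw": 0.5}
    - {"ax": 0,"ay": 0,"az": 0,"x": 0,"y": 0,"z": 0,"claw": 0.5}
    - {"ax": 0,"ay": 0,"az": 0,"x": 0,"y": 0,"z": -15,"claw": 0.5}
    - {"ax": 0,"ay": 0,"az": 0,"x": 0,"y": 0,"z": -45,"claw": 0.5}
    - {"ax": 0,"ay": 0,"az": 0,"x": 0,"y": 0,"z": -80,"claw": 0.5}
    - {"ax": 0,"ay": 0,"az": 0,"x": 0,"y": 0,"z": -100,"claw": 0.5}

```text
time: 31.32
position: [0.5468, -0.0298, 0.2214]
tool_rot: [0.631, 0.775, 0.002, 0.002]
wrist_force: [1.3, 0.3, 0.0]
opening: 0.0426
```

```bash
python3 - <<'E'
from h import *
show(); move((0.45,.147,.22),np.radians(100))
v=snap("side"); crop(v,265,140,385,245,5,"s24.png")
E
```

```text
t 31.32 pos [ 0.5468 -0.0298  0.2214] yaw 101.69 tilt [0.0066 0.0007] F [1.3 0.3 0. ] open 0.0426 q6 -0.259
shift mm [192.8 -59.    0.9] rot deg [0.38 0.03 1.69]
```

View pics/s24.png

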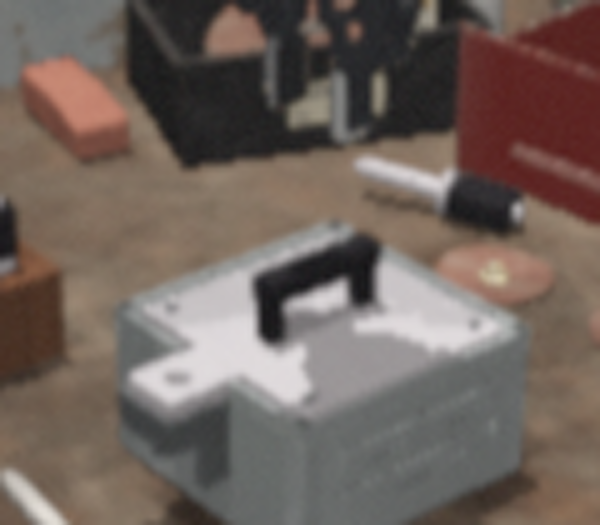

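```bash
python3 - <<'E'
from h import *
s=snap("top"); crop(s,250,215,305,260,12,"t25.png")
v=snap("side"); crop(v,240,165,290,225,10,"s25.png")
E
```

```text
(no output)
```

View pics/t25.png

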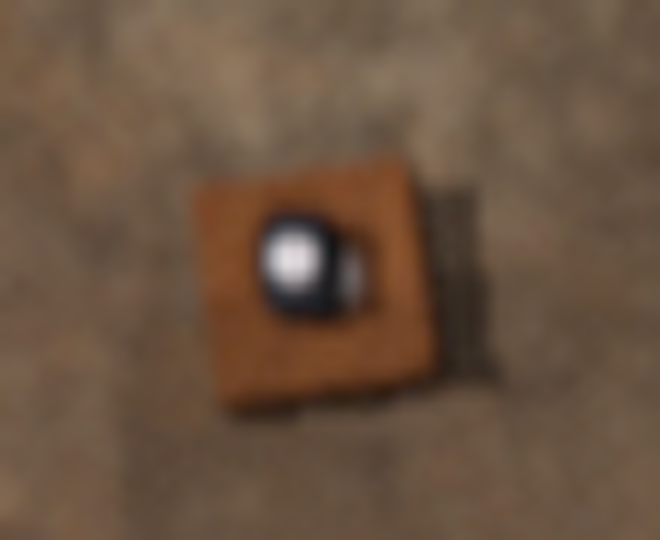

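View pics/s25.png

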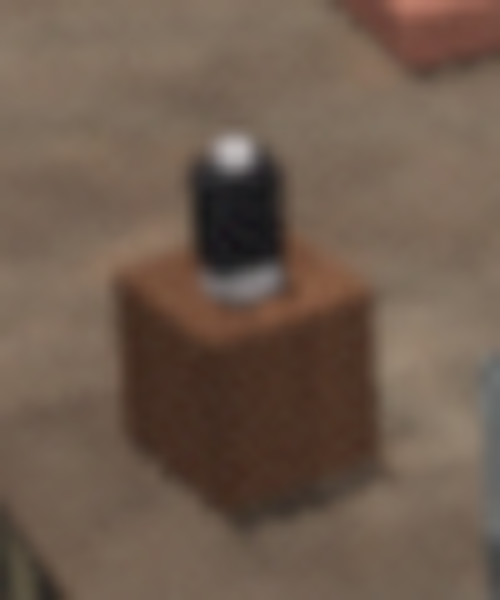

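```bash
python3 - <<'E'
from h import *
s=snap("top"); v=snap("side")
P=lambda c,f,o:((c[0]+.5)/f-.5+o[0],(c[1]+.5)/f-.5+o[1])
print("cap tri",np.round(tri(s,P((295,258),12,(250,215)),v,P((234,148),10,(240,165))),4))
R=np.array([ray(s,P(c,12,(250,215)),.058) for c in [(193,185),(403,158),(437,368),(223,402)]]); print("rest top",np.round(R,4).tolist(),np.round(R.mean(0),4))
for i in range(4):
    e=R[(i+1)%4]-R[i]; print(round(np.linalg.norm(e),4), round(np.degrees(np.arctan2(e[1],e[0])),2))
R=np.array([ray(v,P(c,10,(240,165)),.058) for c in [(118,275),(373,295)]]); print("rest side diag",np.round(R.mean(0),4))
# side: collar bottom centre
print("collar side",np.round(ray(v,P((243,290),10,(240,165)),.058),4))
c=R.mean(0)
for z in(.058,.098,.105): 
    q=[.445,.150,z]; a=(proj(s,q)-[250,215]+.5)*12-.5; b=(proj(v,q)-[240,165]+.5)*10-.5; print(z,np.round(a),np.round(b))
E
```

```text
cap tri [0.4352 0.1609 0.1024]
rest top [[0.4582, 0.1927, 0.058], [0.4662, 0.1391, 0.058], [0.4124, 0.1284, 0.058], [0.4027, 0.1826, 0.058]] [0.4349 0.1607 0.058 ]
0.0543 -81.49
0.0548 -168.81
0.0551 100.15
0.0564 10.31
rest side diag [0.4356 0.1588 0.058 ]
collar side [0.434  0.1562 0.058 ]
0.058 [357. 239.] [286. 291.]
0.098 [343. 220.] [279. 170.]
0.105 [340. 216.] [277. 148.]
```

```bash
python3 - <<'E'
from h import *
show(); move((0.435,.160,.14),np.radians(100))
E
```

```text
t 31.57 pos [ 0.5452 -0.0298  0.2173] yaw 101.69 tilt [0.0016 0.0009] F [-1.1 -0.4  0.1] open 0.0422 q6 -0.259
shift mm [208.1 -69.6  77.3] rot deg [ 0.1  -0.03  1.69]
```

>>> arm_command:
  moves:
    - {"ax": 0,"ay": 0,"az": 0.5,"x": 15,"y": -5,"z": 0,"claw": 0.5}
    - {"ax": 0,"ay": 0,"az": 1,"x": 42,"y": -14,"z": 0,"claw": 0.5}
    - {"ax": 0,"ay": 0,"az": 1.7,"x": 75,"y": -25,"z": 0,"claw": 0.5}
    - {"ax": 0,"ay": 0,"az": 1.7,"x": 110,"y": -37,"z": 10,"claw": 0.5}
    - {"ax": 0,"ay": 0,"az": 1.7,"x": 145,"y": -48,"z": 25,"claw": 0.5}
    - {"ax": 0,"ay": 0,"az": 1.7,"x": 178,"y": -59,"z": 40,"claw": 0.5}
    - {"ax": 0,"ay": 0,"az": 1.7,"x": 200,"y": -67,"z": 60,"claw": 0.5}
    - {"ax": 0,"ay": 0,"az": 1.7,"x": 208,"y": -70,"z": 75,"claw": 0.5}
    - {"ax": 0,"ay": 0,"az": 1.7,"x": 208,"y": -70,"z": 77,"claw": 0.5}
    - {"ax": 0,"ay": 0,"az": 1.7,"x": 208,"y": -70,"z": 77,"claw": 0.5}

```text
time: 32.4
position: [0.4328, 0.1594, 0.1382]
tool_rot: [0.642, 0.766, -0.002, -0.001]
wrist_force: [0.9, -0.1, 0.0]
opening: 0.0427
```

```bash
python3 - <<'E'
from h import *
show(); move((0.435,.160,.08),np.radians(100))
v=snap("side"); crop(v,230,120,300,220,6,"s26.png")
E
```

```text
t 32.4 pos [0.4328 0.1594 0.1382] yaw 100.07 tilt [-0.0032 -0.0013] F [ 0.9 -0.1  0. ] open 0.0427 q6 0.177
shift mm [ 0.2  2.5 58.2] rot deg [-0.19  0.04  0.07]
```

View pics/s26.png

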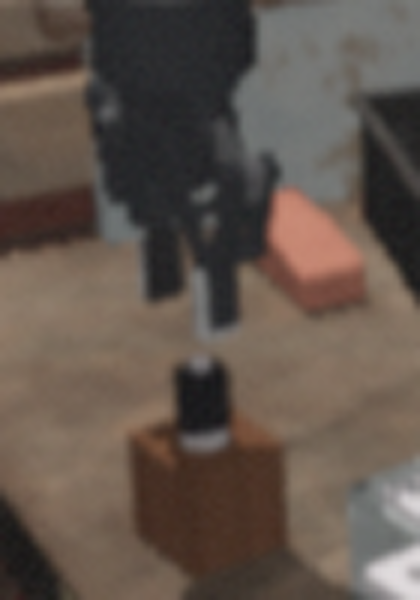

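>>> arm_command:
  moves:
    - {"ax": 0,"ay": 0,"az": 0,"x": 0,"y": 2,"z": 6,"claw": 0.5}
    - {"ax": 0,"ay": 0,"az": 0,"x": 0,"y": 2,"z": 16,"claw": 0.5}
    - {"ax": 0,"ay": 0,"az": 0,"x": 0,"y": 2,"z": 28,"claw": 0.5}
    - {"ax": 0,"ay": 0,"az": 0,"x": 0,"y": 2,"z": 40,"claw": 0.5}
    - {"ax": 0,"ay": 0,"az": 0,"x": 0,"y": 2,"z": 50,"claw": 0.5}
    - {"ax": 0,"ay": 0,"az": 0,"x": 0,"y": 2,"z": 56,"claw": 0.5}
    - {"ax": 0,"ay": 0,"az": 0,"x": 0,"y": 2,"z": 57,"claw": 0.5}
    - {"ax": 0,"ay": 0,"az": 0,"x": 0,"y": 2,"z": 57,"claw": 0.5}
    - {"ax": 0,"ay": 0,"az": 0,"x": 0,"y": 2,"z": 57,"claw": 0.5}
    - {"ax": 0,"ay": 0,"az": 0,"x": 0,"y": 2,"z": 57,"claw": 0.5}

```text
time: 33.28
position: [0.4369, 0.1597, 0.0832]
tool_rot: [0.643, 0.766, 0.0, 0.0]
wrist_force: [0.0, -0.5, -0.7]
opening: 0.0427
```

```bash
python3 - <<'E'
from h import *
show(); move((0.435,.160,.08),np.radians(100))
v=snap("side"); crop(v,230,120,300,220,6,"s27.png")
s=snap("top"); crop(s,250,195,305,260,9,"t27.png")
E
```

```text
t 33.28 pos [0.4369 0.1597 0.0832] yaw 99.97 tilt [0.0011 0.0003] F [ 0.  -0.5 -0.7] open 0.0427 q6 0.176
shift mm [ 0.6 -1.9  3.2] rot deg [ 0.06 -0.01 -0.03]
```

View pics/s27.png

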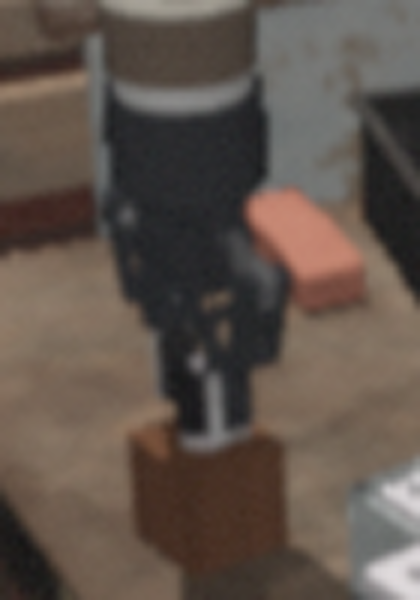

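>>> arm_command:
  moves:
    - {"ax": 0,"ay": 0,"az": 0,"x": 0,"y": -2,"z": 2,"claw": 0.5}
    - {"ax": 0,"ay": 0,"az": 0,"x": 0,"y": -2,"z": 2,"claw": 0.5}
    - {"ax": 0,"ay": 0,"az": 0,"x": 0,"y": -2,"z": 2,"claw": 0.35}
    - {"ax": 0,"ay": 0,"az": 0,"x": 0,"y": -2,"z": 2,"claw": 0.25}
    - {"ax": 0,"ay": 0,"az": 0,"x": 0,"y": -2,"z": 2,"claw": 0.15}
    - {"ax": 0,"ay": 0,"az": 0,"x": 0,"y": -2,"z": 2,"claw": 0.05}
    - {"ax": 0,"ay": 0,"az": 0,"x": 0,"y": -2,"z": 2,"claw": 0}
    - {"ax": 0,"ay": 0,"az": 0,"x": 0,"y": -2,"z": 2,"claw": 0}
    - {"ax": 0,"ay": 0,"az": 0,"x": 0,"y": -2,"z": 2,"claw": 0}
    - {"ax": 0,"ay": 0,"az": 0,"x": 0,"y": -2,"z": 2,"claw": 0}

```text
time: 34.22
position: [0.4348, 0.1596, 0.0813]
tool_rot: [0.643, 0.766, 0.001, 0.0]
wrist_force: [-0.2, 1.0, 2.9]
opening: 0.0169
```

```bash
python3 - <<'E'
from h import *
show()
E
```

```text
t 34.22 pos [0.4348 0.1596 0.0813] yaw 100.0 tilt [0.0011 0.0005] F [-0.2  1.   2.9] open 0.0169 q6 0.177
```

>>> arm_command:
  moves:
    - {"ax": 0,"ay": 0,"az": 0,"x": 0,"y": 0,"z": -4,"claw": 0}
    - {"ax": 0,"ay": 0,"az": 0,"x": 0,"y": 0,"z": -10,"claw": 0}
    - {"ax": 0,"ay": 0,"az": 0,"x": 0,"y": 0,"z": -20,"claw": 0}
    - {"ax": 0,"ay": 0,"az": 0,"x": 0,"y": 0,"z": -32,"claw": 0}
    - {"ax": 0,"ay": 0,"az": 0,"x": 0,"y": 0,"z": -46,"claw": 0}
    - {"ax": 0,"ay": 0,"az": 0,"x": 0,"y": 0,"z": -60,"claw": 0}
    - {"ax": 0,"ay": 0,"az": 0,"x": 0,"y": 0,"z": -75,"claw": 0}
    - {"ax": 0,"ay": 0,"az": 0,"x": 0,"y": 0,"z": -88,"claw": 0}
    - {"ax": 0,"ay": 0,"az": 0,"x": 0,"y": 0,"z": -98,"claw": 0}
    - {"ax": 0,"ay": 0,"az": 0,"x": 0,"y": 0,"z": -100,"claw": 0}

```text
time: 35.05
position: [0.4358, 0.1598, 0.1834]
tool_rot: [0.643, 0.766, 0.002, 0.001]
wrist_force: [-0.1, 1.2, -0.9]
opening: 0.0174
```

```bash
python3 - <<'E'
from h import *
show()
v=snap("side"); crop(v,230,100,300,200,6,"s28.png"); 
s=snap("top"); crop(s,290,180,380,255,7,"t28.png")
crop(v,280,160,375,225,8,"s28b.png")
E
```

```text
t 35.05 pos [0.4358 0.1598 0.1834] yaw 99.99 tilt [0.0045 0.0015] F [-0.1  1.2 -0.9] open 0.0174 q6 0.177
```

View pics/s28.png

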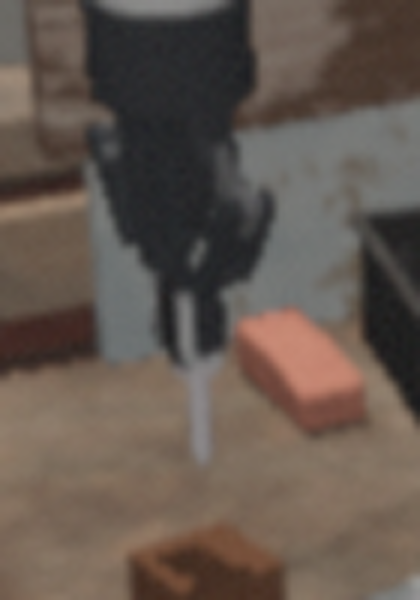

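View pics/t28.png

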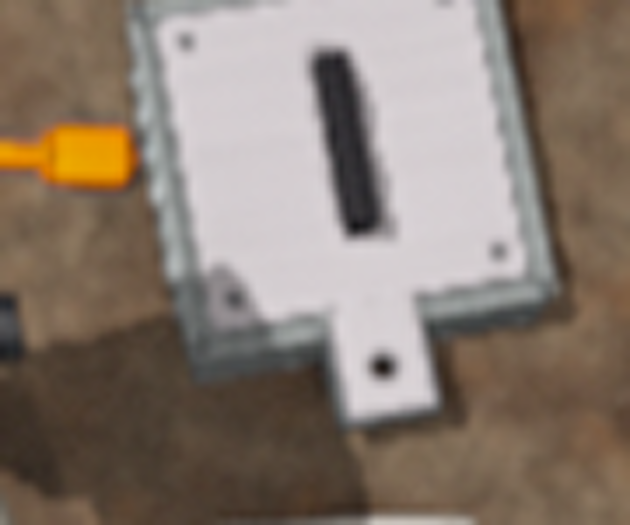

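View pics/s28b.png

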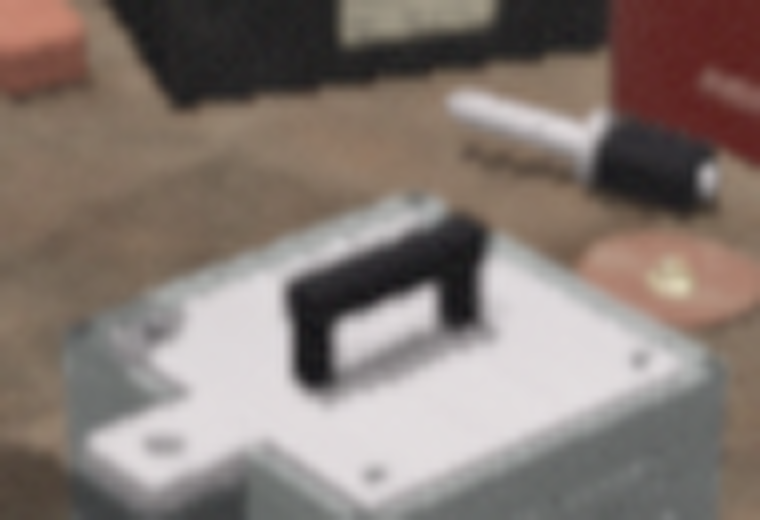

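```bash
cat >> h.py <<'E'
def dark(s,px,r=4,f=8):
    x0,y0=int(px[0])-r,int(px[1])-r; g=cv2.cvtColor(s["frame"],cv2.COLOR_BGR2GRAY)[y0:y0+2*r+1,x0:x0+2*r+1].astype(float)
    w=np.clip(np.percentile(g,70)-20-g,0,None); yy,xx=np.mgrid[0:g.shape[0],0:g.shape[1]]
    return np.array([(w*xx).sum()/w.sum()+x0,(w*yy).sum()/w.sum()+y0])
E
python3 - <<'E'
from h import *
P=lambda c,f,o:((c[0]+.5)/f-.5+o[0],(c[1]+.5)/f-.5+o[1])
s=snap("top"); v=snap("side")
for n,c,p in(("top",s,P((382,366),7,(290,180))),("side",v,P((164,445),8,(280,160)))):
    d=dark(c,p,3); print(n,np.round(p,2),np.round(d,2),np.round(ray(c,p,.09),4),np.round(ray(c,d,.09),4))
print("tip side",np.round(ray(v,P((203,463),6,(230,100)),.110),4))
show()
E
```

```text
top [344.14 231.86] [344.25 231.89] [ 0.4529 -0.0478  0.09  ] [ 0.4528 -0.0481  0.09  ]
side [300.06 215.19] [299.97 215.25] [ 0.4541 -0.0484  0.09  ] [ 0.4538 -0.0486  0.09  ]
tip side [0.4379 0.1615 0.11  ]
t 35.25 pos [0.4342 0.1593 0.1806] yaw 99.99 tilt [-0. -0.] F [-0.3  0.5 -1.3] open 0.0174 q6 0.177
```

```bash
python3 - <<'E'
from h import *
move((0.4522,-.049,.182),np.radians(100))
E
```

```text
shift mm [-208.2  -18.5   -1.3] rot deg [-0.    0.   -0.01]
```

>>> arm_command:
  moves:
    - {"ax": 0,"ay": 0,"az": 0,"x": -10,"y": -1,"z": -8,"claw": 0}
    - {"ax": 0,"ay": 0,"az": 0,"x": -32,"y": -3,"z": -12,"claw": 0}
    - {"ax": 0,"ay": 0,"az": 0,"x": -60,"y": -5,"z": -12,"claw": 0}
    - {"ax": 0,"ay": 0,"az": 0,"x": -90,"y": -8,"z": -12,"claw": 0}
    - {"ax": 0,"ay": 0,"az": 0,"x": -120,"y": -11,"z": -12,"claw": 0}
    - {"ax": 0,"ay": 0,"az": 0,"x": -150,"y": -13,"z": -12,"claw": 0}
    - {"ax": 0,"ay": 0,"az": 0,"x": -178,"y": -16,"z": -12,"claw": 0}
    - {"ax": 0,"ay": 0,"az": 0,"x": -198,"y": -18,"z": -10,"claw": 0}
    - {"ax": 0,"ay": 0,"az": 0,"x": -208,"y": -18.5,"z": -5,"claw": 0}
    - {"ax": 0,"ay": 0,"az": 0,"x": -208,"y": -18.5,"z": 0,"claw": 0}

```text
time: 36.08
position: [0.452, -0.0508, 0.1802]
tool_rot: [0.644, 0.765, -0.0, 0.0]
wrist_force: [0.2, 1.0, -0.2]
opening: 0.0167
```

>>> arm_command:
  moves:
    - {"ax": 0,"ay": 0,"az": 0,"x": 0,"y": 0,"z": 0,"claw": 0}
    - {"ax": 0,"ay": 0,"az": 0,"x": 0,"y": 0,"z": 0,"claw": 0}
    - {"ax": 0,"ay": 0,"az": 0,"x": 0,"y": 0,"z": 0,"claw": 0}
    - {"ax": 0,"ay": 0,"az": 0,"x": 0,"y": 0,"z": 0,"claw": 0}
    - {"ax": 0,"ay": 0,"az": 0,"x": 0,"y": 0,"z": 0,"claw": 0}
    - {"ax": 0,"ay": 0,"az": 0,"x": 0,"y": 0,"z": 0,"claw": 0}
    - {"ax": 0,"ay": 0,"az": 0,"x": 0,"y": 0,"z": 0,"claw": 0}
    - {"ax": 0,"ay": 0,"az": 0,"x": 0,"y": 0,"z": 0,"claw": 0}
    - {"ax": 0,"ay": 0,"az": 0,"x": 0,"y": 0,"z": 0,"claw": 0}
    - {"ax": 0,"ay": 0,"az": 0,"x": 0,"y": 0,"z": 0,"claw": 0}

```text
time: 36.92
position: [0.4521, -0.0508, 0.1803]
tool_rot: [0.644, 0.765, -0.0, 0.0]
wrist_force: [0.5, 0.1, -0.4]
opening: 0.0173
```

```bash
python3 - <<'E'
from h import *
show()
v=snap("side"); crop(v,260,140,340,225,7,"s29.png"); 
s=snap("top"); crop(s,300,180,380,255,7,"t29.png")
E
```

```text
t 36.92 pos [ 0.4521 -0.0508  0.1803] yaw 99.78 tilt [-0.0001 -0.0004] F [ 0.5  0.1 -0.4] open 0.0173 q6 -0.282
```

View pics/s29.png

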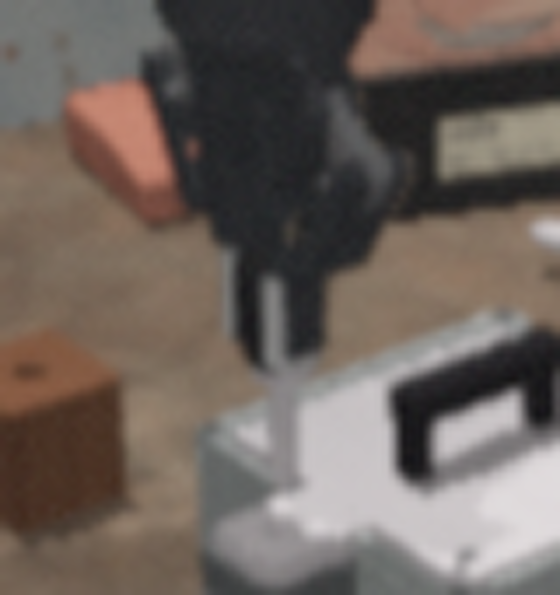

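View pics/t29.png

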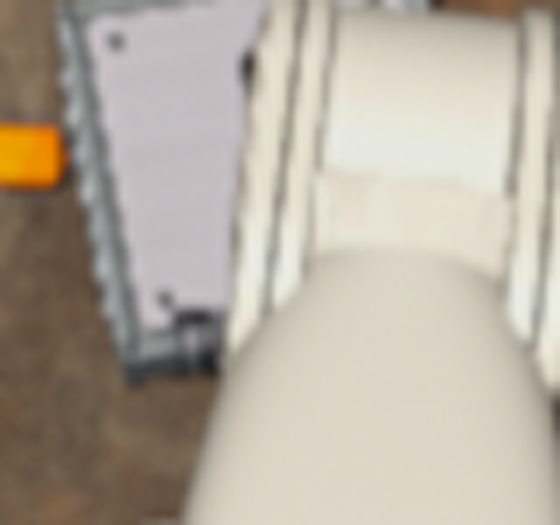

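```bash
python3 - <<'E'
from h import *
P=lambda c,f,o:((c[0]+.5)/f-.5+o[0],(c[1]+.5)/f-.5+o[1])
v=snap("side")
print("tip",np.round(ray(v,P((286,482),7,(260,140)),.107),4),"collar",np.round(ray(v,P((290,355),7,(260,140)),.157),4))
for z in(.107,.157): print(np.round((proj(v,[.4521,-.0508,z])-[260,140]+.5)*7-.5,1))
print(np.round((proj(v,[.4538,-.0486,.107])-[260,140]+.5)*7-.5,1))
E
```

```text
tip [ 0.4576 -0.0439  0.107 ] collar [ 0.4622 -0.0397  0.157 ]
[280.5 494.2]
[278.  374.5]
[282.1 490.3]
```

```bash
python3 - <<'E'
from h import *
v=snap("side"); crop(v,285,180,320,222,14,"s30.png"); show()
E
```

```text
t 37.12 pos [ 0.452  -0.0509  0.1802] yaw 99.77 tilt [-0.0002 -0.0005] F [-0.3  0.4 -0.4] open 0.0171 q6 -0.282
```

View pics/s30.png

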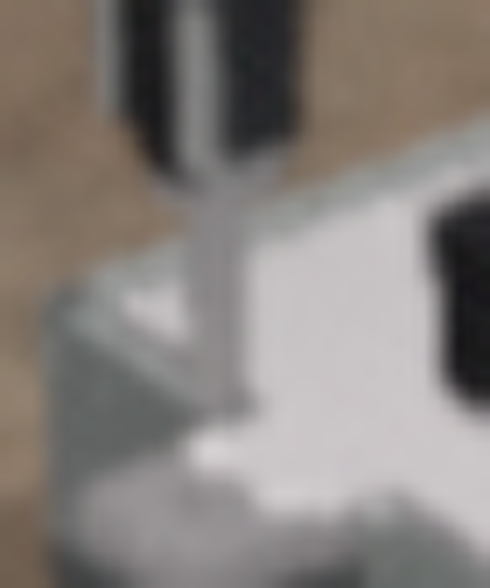

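>>> arm_command:
  moves:
    - {"ax": 0,"ay": 0,"az": 0,"x": 2.2,"y": 1,"z": 0,"claw": 0}
    - {"ax": 0,"ay": 0,"az": 0,"x": 2.2,"y": 1,"z": 3,"claw": 0}
    - {"ax": 0,"ay": 0,"az": 0,"x": 2.2,"y": 1,"z": 7,"claw": 0}
    - {"ax": 0,"ay": 0,"az": 0,"x": 2.2,"y": 1,"z": 11,"claw": 0}
    - {"ax": 0,"ay": 0,"az": 0,"x": 2.2,"y": 1,"z": 14,"claw": 0}
    - {"ax": 0,"ay": 0,"az": 0,"x": 2.2,"y": 1,"z": 17,"claw": 0}
    - {"ax": 0,"ay": 0,"az": 0,"x": 2.2,"y": 1,"z": 19,"claw": 0}
    - {"ax": 0,"ay": 0,"az": 0,"x": 2.2,"y": 1,"z": 21,"claw": 0}
    - {"ax": 0,"ay": 0,"az": 0,"x": 2.2,"y": 1,"z": 23,"claw": 0}
    - {"ax": 0,"ay": 0,"az": 0,"x": 2.2,"y": 1,"z": 24,"claw": 0}

```text
time: 37.95
position: [0.4526, -0.0486, 0.156]
tool_rot: [0.644, 0.765, -0.0, 0.0]
wrist_force: [-0.3, -0.1, -1.6]
opening: 0.0171
```

```bash
python3 - <<'E'
from h import *
show()
v=snap("side"); crop(v,275,170,335,225,10,"s31.png")
E
```

```text
t 37.95 pos [ 0.4526 -0.0486  0.156 ] yaw 99.77 tilt [-0.0003 -0.0004] F [-0.3 -0.1 -1.6] open 0.0171 q6 -0.277
```

View pics/s31.png

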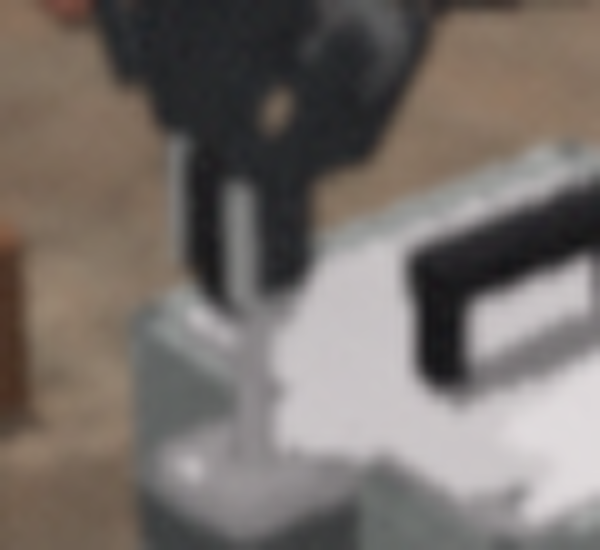

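>>> arm_command:
  moves:
    - {"ax": 0,"ay": 0,"az": 0,"x": 0,"y": 0,"z": 2,"claw": 0}
    - {"ax": 0,"ay": 0,"az": 0,"x": 0,"y": 0,"z": 4,"claw": 0}
    - {"ax": 0,"ay": 0,"az": 0,"x": 0,"y": 0,"z": 6,"claw": 0}
    - {"ax": 0,"ay": 0,"az": 0,"x": 0,"y": 0,"z": 8,"claw": 0}
    - {"ax": 0,"ay": 0,"az": 0,"x": 0,"y": 0,"z": 10,"claw": 0}
    - {"ax": 0,"ay": 0,"az": 0,"x": 0,"y": 0,"z": 12,"claw": 0}
    - {"ax": 0,"ay": 0,"az": 0,"x": 0,"y": 0,"z": 14,"claw": 0}
    - {"ax": 0,"ay": 0,"az": 0,"x": 0,"y": 0,"z": 16,"claw": 0}
    - {"ax": 0,"ay": 0,"az": 0,"x": 0,"y": 0,"z": 18,"claw": 0}
    - {"ax": 0,"ay": 0,"az": 0,"x": 0,"y": 0,"z": 20,"claw": 0}

```text
time: 38.83
position: [0.4525, -0.0486, 0.1357]
tool_rot: [0.644, 0.765, -0.0, -0.0]
wrist_force: [0.1, -0.1, -1.1]
opening: 0.017
```

```bash
python3 - <<'E'
from h import *
show()
E
```

```text
t 38.83 pos [ 0.4525 -0.0486  0.1357] yaw 99.77 tilt [-0.0007 -0.0004] F [ 0.1 -0.1 -1.1] open 0.017 q6 -0.277
```

Going in freely; the remaining travel is about 22 mm to collar contact.

>>> arm_command:
  moves:
    - {"ax": 0,"ay": 0,"az": 0,"x": 0,"y": 0,"z": 3,"claw": 0}
    - {"ax": 0,"ay": 0,"az": 0,"x": 0,"y": 0,"z": 6,"claw": 0}
    - {"ax": 0,"ay": 0,"az": 0,"x": 0,"y": 0,"z": 9,"claw": 0}
    - {"ax": 0,"ay": 0,"az": 0,"x": 0,"y": 0,"z": 12,"claw": 0}
    - {"ax": 0,"ay": 0,"az": 0,"x": 0,"y": 0,"z": 15,"claw": 0}
    - {"ax": 0,"ay": 0,"az": 0,"x": 0,"y": 0,"z": 17,"claw": 0}
    - {"ax": 0,"ay": 0,"az": 0,"x": 0,"y": 0,"z": 19,"claw": 0}
    - {"ax": 0,"ay": 0,"az": 0,"x": 0,"y": 0,"z": 20,"claw": 0}
    - {"ax": 0,"ay": 0,"az": 0,"x": 0,"y": 0,"z": 21,"claw": 0}
    - {"ax": 0,"ay": 0,"az": 0,"x": 0,"y": 0,"z": 22,"claw": 0}

```text
time: 39.67
position: [0.4526, -0.0486, 0.1137]
tool_rot: [0.644, 0.765, -0.0, -0.0]
wrist_force: [-0.1, -0.2, -1.3]
opening: 0.017
```

```bash
python3 - <<'E'
from h import *
show()
v=snap("side"); crop(v,275,170,335,225,10,"s32.png")
E
```

```text
t 39.67 pos [ 0.4526 -0.0486  0.1137] yaw 99.77 tilt [-0.0003 -0.0004] F [-0.1 -0.2 -1.3] open 0.017 q6 -0.277
```

View pics/s32.png

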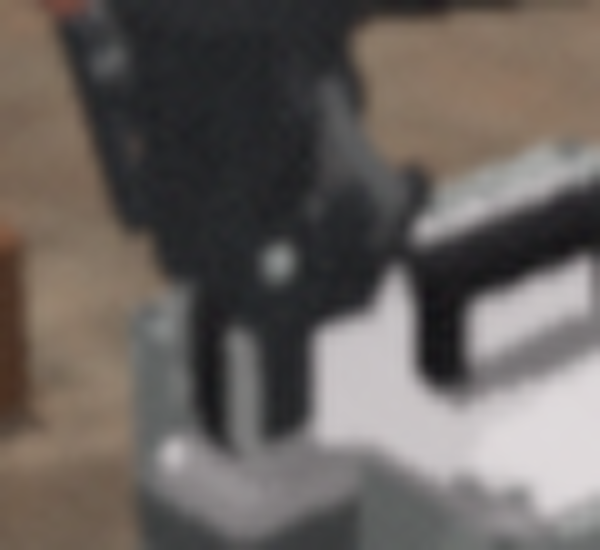

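>>> arm_command:
  moves:
    - {"ax": 0,"ay": 0,"az": 0,"x": 0,"y": 0,"z": 0.5,"claw": 0}
    - {"ax": 0,"ay": 0,"az": 0,"x": 0,"y": 0,"z": 1,"claw": 0}
    - {"ax": 0,"ay": 0,"az": 0,"x": 0,"y": 0,"z": 1.5,"claw": 0}
    - {"ax": 0,"ay": 0,"az": 0,"x": 0,"y": 0,"z": 2,"claw": 0}
    - {"ax": 0,"ay": 0,"az": 0,"x": 0,"y": 0,"z": 2.5,"claw": 0}
    - {"ax": 0,"ay": 0,"az": 0,"x": 0,"y": 0,"z": 3,"claw": 0}
    - {"ax": 0,"ay": 0,"az": 0,"x": 0,"y": 0,"z": 3,"claw": 0}
    - {"ax": 0,"ay": 0,"az": 0,"x": 0,"y": 0,"z": 3,"claw": 0}
    - {"ax": 0,"ay": 0,"az": 0,"x": 0,"y": 0,"z": 3,"claw": 0}
    - {"ax": 0,"ay": 0,"az": 0,"x": 0,"y": 0,"z": 3,"claw": 0}

```text
time: 40.55
position: [0.4526, -0.0486, 0.1132]
tool_rot: [0.644, 0.765, 0.0, 0.001]
wrist_force: [-6.8, 1.0, 19.0]
opening: 0.0173
```

```bash
python3 - <<'E'
from h import *
show()
E
```

```text
t 40.55 pos [ 0.4526 -0.0486  0.1132] yaw 99.77 tilt [ 0.0012 -0.0005] F [-6.8  1.  19. ] open 0.0173 q6 -0.277
```

>>> arm_command:
  moves:
    - {"ax": 0,"ay": 0,"az": 0,"x": 0,"y": 0,"z": 0,"claw": 0}
    - {"ax": 0,"ay": 0,"az": 0,"x": 0,"y": 0,"z": 0,"claw": 0}
    - {"ax": 0,"ay": 0,"az": 0,"x": 0,"y": 0,"z": 0,"claw": 0.2}
    - {"ax": 0,"ay": 0,"az": 0,"x": 0,"y": 0,"z": 0,"claw": 0.4}
    - {"ax": 0,"ay": 0,"az": 0,"x": 0,"y": 0,"z": 0,"claw": 0.5}
    - {"ax": 0,"ay": 0,"az": 0,"x": 0,"y": 0,"z": 0,"claw": 0.5}
    - {"ax": 0,"ay": 0,"az": 0,"x": 0,"y": 0,"z": 0,"claw": 0.5}
    - {"ax": 0,"ay": 0,"az": 0,"x": 0,"y": 0,"z": -10,"claw": 0.5}
    - {"ax": 0,"ay": 0,"az": 0,"x": 0,"y": 0,"z": -35,"claw": 0.5}
    - {"ax": 0,"ay": 0,"az": 0,"x": 0,"y": 0,"z": -70,"claw": 0.5}

```text
time: 41.38
position: [0.4501, -0.0483, 0.1812]
tool_rot: [0.644, 0.765, -0.002, -0.002]
wrist_force: [0.9, -0.1, 0.3]
opening: 0.0423
```

>>> arm_command:
  moves:
    - {"ax": 0,"ay": 0,"az": 0,"x": 0,"y": 0,"z": -30,"claw": 0.5}
    - {"ax": 0,"ay": 0,"az": 0,"x": 0,"y": 0,"z": -60,"claw": 0.5}
    - {"ax": 0,"ay": 0,"az": 0,"x": 20,"y": 0,"z": -70,"claw": 0.5}
    - {"ax": 0,"ay": 0,"az": 0,"x": 50,"y": 0,"z": -70,"claw": 0.5}
    - {"ax": 0,"ay": 0,"az": 0,"x": 85,"y": 0,"z": -70,"claw": 0.5}
    - {"ax": 0,"ay": 0,"az": 0,"x": 120,"y": 0,"z": -70,"claw": 0.5}
    - {"ax": 0,"ay": 0,"az": 0,"x": 155,"y": 0,"z": -70,"claw": 0.5}
    - {"ax": 0,"ay": 0,"az": 0,"x": 190,"y": 0,"z": -70,"claw": 0.5}
    - {"ax": 0,"ay": 0,"az": 0,"x": 215,"y": 0,"z": -70,"claw": 0.5}
    - {"ax": 0,"ay": 0,"az": 0,"x": 220,"y": 0,"z": -70,"claw": 0.5}

```text
time: 42.22
position: [0.4124, 0.1718, 0.2513]
tool_rot: [0.642, 0.766, -0.001, -0.003]
wrist_force: [0.4, -0.8, -0.2]
opening: 0.0426
```

```bash
python3 - <<'E'
from h import *
show()
v=snap("side","sF.png"); crop(v,270,150,380,255,5.6,"s33.png")
s=snap("top","tF.png"); crop(s,295,170,385,255,7,"t33.png")
P=lambda c,f,o:((c[0]+.5)/f-.5+o[0],(c[1]+.5)/f-.5+o[1])
E
```

```text
t 42.22 pos [0.4124 0.1718 0.2513] yaw 100.05 tilt [-0.0063  0.0015] F [ 0.4 -0.8 -0.2] open 0.0426 q6 0.217
```

View pics/s33.png

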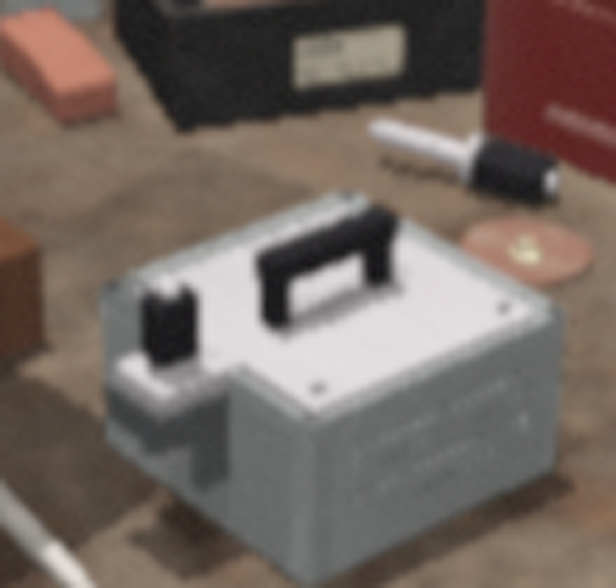

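View pics/t33.png

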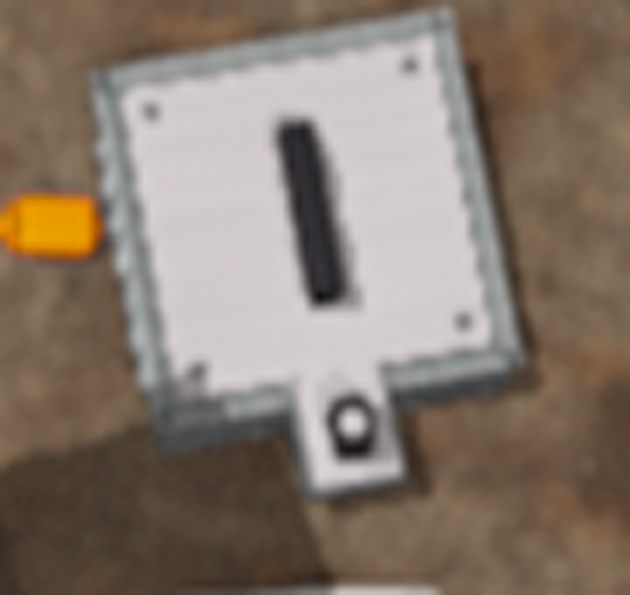

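View pics/tF.png

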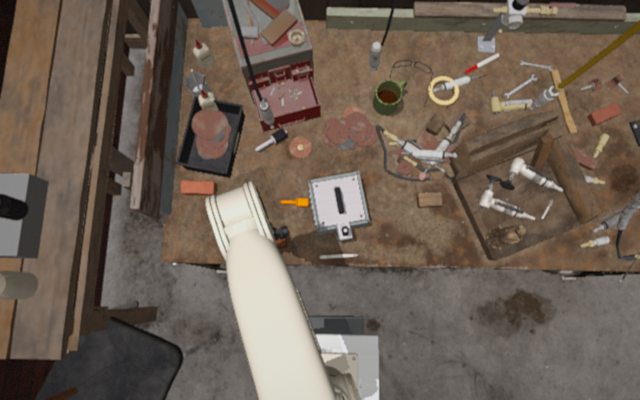

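```bash
python3 - <<'E'
from h import *
P=lambda c,f,o:((c[0]+.5)/f-.5+o[0],(c[1]+.5)/f-.5+o[1])
s=snap("top"); v=snap("side")
print("cap",np.round(tri(s,P((352,421),7,(295,170)),v,P((170,288),5.6,(270,150))),4), "expected ~[.453,-.049,.134-.136]")
print(env.hand_in()); show()
E
```

```text
cap [ 0.4543 -0.048   0.1319] expected ~[.453,-.049,.134-.136]
the job is handed in; nothing more can be done
None
the job is handed in; nothing more can be done
```

The packing job is finished and handed in at about 42 s of the 210 s allowed. `hand_in` gives no verdict, so what follows rests on my own last checks.

**What I did**
- **Wood block:** I took it out of the box and set it flat on the bench about 0.29 m to the right of the box.
- **Couplers:** I found four loose couplers between the box and the tray and put all four in the box. They lie three side by side with one on top. None was knocked aside while I worked, and the top view showed none left on the bare bench.
- **Lid:** I seated it with the tongue through the notch. It met the ledge at the expected height and looked flush under about 18 N of pressing.
- **Pin:** I used the smaller black one from the rest. It went in without resistance, and the collar stopped on the tongue at the expected height under 19 N.

**Last checks**
- **Pictures:** The final images show the lid flush, the pin upright, and the gripper clear of everything. The punch, polishing bar and sanding disc looked unmoved in them; I did not measure that.
- **Pin cap position:** Triangulated from both cameras it came out at (0.454, -0.048, 0.132) m. I expected (0.453, -0.049, 0.134–0.136) m, so it agrees within 1 mm sideways and reads 2–4 mm lower than expected. I put the height difference down to camera error, since contact was felt at the right height.

**One thing that differed:** the free-standing orange pin and the larger black pin fell over early in the run. I saw no sign that the arm touched them. Both stayed on the bench and neither is part of the job.

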